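# Weigh the low tin candle hemmed in behind the tall ones

## Robot

A 6-joint arm with a two-finger parallel gripper is mounted at the origin on the work surface. World frame = base frame: x ahead of the robot, y to its left, z up, the work surface at z = 0. Lengths are in mm, angles in rad, forces in N, time in s.
With the tool pointing down it reaches from about 400 to 925 mm from the base axis. Payload 12.5 kg.
Tool frame: the origin (TCP) lies on the mounting face of the last link; the fingertips stand 190 mm ahead of it and the grasp point (between the pads) lies 171 mm ahead of it; z points along the fingers, y is the line along which they close (so a half turn about z gives the same grasp; the last joint's range is limited). The gripper opens to 95 mm and grips with 3 to 60 N. Pads are 20 mm wide; open, the fingers measure 119 mm over their backs; the gripper's body (75 mm by 180 mm) begins 59 mm behind the grasp point.
Start: joints at [-1.308, 0.491, 1.559, -0, 1.092, -0.106], TCP at [225.329, -582.968, 404.761] pointing down, gripper open.
Joint ranges: [-3.1, 3.1], [-0.84, 2.19], [0.05, 2.79], [-1.13, 4.28], [0.06, 2.93], [-2.69, 2.69]. Speed limits (rad/s): [2.22, 2.22, 2.79, 3.14, 3.14, 3.14].

## Interface

Orientations are given as [roll, pitch, yaw] about the fixed x, y, z axes, in that order (R = Rz(yaw) Ry(pitch) Rx(roll)).
In Python, from cell import * gives the robot as it stands.
- The arm moves only by the tool arm_command, never from a script. Its argument "rows" is a list that holds one entry, the list of rows, each a list of 7 numbers: the shift along the tool's x, y, z normalised to -1 to 1, where 1 is 0.15 m, then the turn, a rotation vector about the tool's x, y, z normalised to -1 to 1, where 1 is 360 degrees, then the opening, from -1 (shut) to 1 (fully open). A call has 1 to 10 rows; each row is the pose to reach, as a shift and turn from the pose commanded when the call began, along the tool's axes at that moment, turning the shorter way round; what a row does not reach only later rows make up. A row lasts 1/12 s, in which the tool goes at most 41.7 mm and 7.16 degrees, less where a joint would pass 70% of its speed; a pose out of reach is approached as far as the arm can. A call with a number of a shift or a turn outside -1 to 1 is refused whole. A call with a gripper value outside its range is refused whole. The fingers move at their own pace and stop on an object; the grip force is fixed at half the most. Time passes only in rows, so rows that repeat a pose let the fingers close. It gives the time, the measured TCP pose, the force, the opening and the grip force at its end, in the units of the state.
- state(): the state, without advancing time (a new reading comes with each control period).
- read_camera(name): name is "scene" or "top"; returns (picture, depth): 420x560x3 uint8, red, green, blue; 420x560 float32, mm along the optical axis (not along the pixel's ray), 0 where there is no reading.
- get_calibration(name): a dict with "camera_matrix" (3x3 intrinsics, pixels), "position" and "orientation" of the camera in the world. Camera axes: x right, y up, looking along -z (the intrinsics and any distortion apply to the point x, -y, -z); pixel columns grow to the right and rows downward; lengths in mm; the calibration is good to about 2 mm. A picture is of the moment at which its call begins. get_calibration takes no time and is no camera call.
- job_done(): hands the job in; it is judged then, once.
The state is a dict: "t": time; "joints": joint angles; "qvel": joint speeds; "tau": joint torques, N m; "eef_pos": TCP position; "tcp_rot": TCP orientation; "ft_force": force on the tool from outside, world axes, zero at the start; "moment": the same for the moment, N m; "opening": opening from 0.0 (shut) to 1.0 (fully open); "grip_force": force on a finger pad.
Only numpy, scipy, OpenCV 4.12 (cv2) and the standard library are available. Lean on these libraries where they do the work, as an engineer would, in place of code of your own. Each camera call takes 0.05 s, during which the arm holds its last target. There are 200 camera calls.

## Task

Move the three tall candles off the plywood curing board and stand them all on the aluminium tray, then take the low tin candle from behind them and set it upright in the middle of the scale's pan, and only then stand each tall candle back on the very mark of the board that it came from. Lower every candle gently and let go only when it stands, never dropping or tipping one, and leave the label roll, the oil bottle and the jug where they are.

Things in the scene. Friction and masses are not known exactly. Their poses are not given: they have to be found in the camera images.
- low_tin: low round black tin candle with cream wax on top, 54 mm diameter, 38 mm high, 0.12 kg; the thing to weigh. Starts on the rear middle mark of the curing board. Origin: centre of its underside, z up.
- round_jar: tall round black candle jar, the wider of the two round ones, 60 mm diameter, 100 mm high, 0.35 kg. Starts on one of the three other marks of the board. Origin: centre of its underside, z up.
- square_jar: tall square black candle jar, 54 x 54 mm, 100 mm high, 0.35 kg. Starts on one of the three other marks. Origin: centre of its underside, z up, x and y square to its side faces.
- slim_jar: tall slim round black candle jar, 48 mm diameter, 120 mm high, 0.28 kg. Starts on one of the three other marks. Origin: centre of its underside, z up.
- board: fixed plywood curing board, 12 mm thick; origin at its underside, below the low tin's mark; spans x -130 to 100, y -130 to 130 mm; -x is its open front, towards the robot. Flat round cork marks, 62 mm across, at (x, y) = (0, 0) for the low tin and (-64, 0), (0, 64), (0, -64) for the tall candles in any order. A rail along the far edge (x 88 to 100) stands 40 mm above the board.
- tray: empty shallow aluminium tray, fixed, to one side of the board, outside 290 mm (x) x 140 mm (y), walls 5 mm thick and 15 mm high, inner floor 5 mm above its origin, which is the centre of its underside; x along its length. All three tall candles fit in a row along x, about 80 mm apart.
- scale: bench scale, fixed, on the other side of the board: grey plastic body 190 mm wide with a flat steel pan 140 mm (x) x 150 mm (y), pan top 50 mm above the origin, which lies under the pan's centre. A low display panel lies at its -x side (top 33 mm high). The pan does not give.
- label_roll: bystander, loose: small roll of blank paper labels, 44 mm diameter, 25 mm high, on a front corner of the board near board (-100, 105) mm. Origin: centre of its underside.
- oil_bottle: bystander, loose: amber bottle, 60 mm diameter, 130 mm high, standing beyond the board. Origin: centre of its underside.
- jug: bystander, loose: open steel jug with a handle, 90 mm rim diameter, 120 mm high, standing beyond the board. Origin: centre of its underside.
Things that resemble listed ones, but are neither listed nor needed, are in the scene too. Leave any purple look-alike of the square_jar alone. Leave any yellow look-alike of the low_tin alone.

How it is judged:
By the outcome, as a careful person would: the job done as asked, in the order asked, and still so for the second after the job is handed in, with the robot touching nothing.
It also fails if it takes over 141 s, if anything falls off the work surface, if the arm or the gripper's body presses on something with over 40 N, if the wrist force passes 120 N, or if a joint passes its speed limit or range.

## Working session

There is one attempt and no reset: what is moved stays moved. The work goes in short steps, Python scripts to look and compute and a tool call to move; the robot and the scene stay as the last step left them, time stands still between calls to the robot, and variables do not carry over. Pictures are saved under pics/ and viewed, at most 14 in all, crops included, and the job is handed in when it is done.

Besides the shell and the picture viewer there is one more tool, called after "Call:" by a JSON object that holds its "method" and its "body", one argument or row to a line. arm_command: Moves the arm, as the interface text tells. Its arguments: {"type":"object","properties":{"rows":{"type":"array","items":{"type":"array","items":{"type":"array","items":{"type":"number","minimum":-1,"maximum":1}}}}},"required":["rows"]}

```bash
ls; mkdir -p pics
python3 - <<'E'
from cell import *
import cv2,numpy as np
for n in("scene","top"):
    p,d=read_camera(n); cv2.imwrite(f"pics/{n}0.png",p[:,:,::-1]); np.save(f"pics/{n}0.npy",d)
    c=get_calibration(n); print(n,c)
print(state())
E
```

```text
pics
scene {'camera_matrix': array([[421.33432262,   0.        , 278.30079309],
       [  0.        , 421.33432262, 214.75952589],
       [  0.        ,   0.        ,   1.        ]]), 'position': array([1188.90526301,  319.98366558,  535.0740098 ]), 'orientation': array([0.97722073, 0.01284487, 2.00375806])}
top {'camera_matrix': array([[520.73038709,   0.        , 285.09157672],
       [  0.        , 520.73038709, 215.51072233],
       [  0.        ,   0.        ,   1.        ]]), 'position': array([ 462.31566744,   -6.0790702 , 1165.22207442]), 'orientation': array([ 6.69678010e-02,  2.54075830e-04, -1.56345851e+00])}
{'t': 0.1, 'joints': array([-1.30757685e+00,  4.91487498e-01,  1.55937918e+00,  1.81125353e-05,
        1.09167759e+00, -1.05630469e-01]), 'qvel': array([ 0.00075325, -0.00095674, -0.00138504, -0.00029799,  0.00152399,
       -0.00100168]), 'tau': array([ 1.71722178e-03, -6.13623333e+01, -2.58606595e+01,  6.93946285e-02,
        4.69717314e-02, -6.15102022e-05]), 'eef_pos': array([ 225.33766859, -582.93876387,  404.23062373]), 'tcp_rot': array([-3.14064803e+00, -1.16308715e-04,  3.68841532e-01]), 'ft_force': array([1.19461533, 0.41738274, 0.47228796]), 'moment': array([0.02484827, 0.00560534, 0.00785093]), 'grip_force': 0.0, 'opening': 1.0007111822506474}
```

View pics/scene0.png

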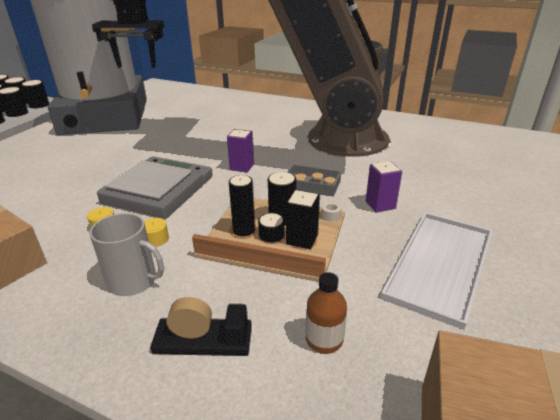

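View pics/top0.png

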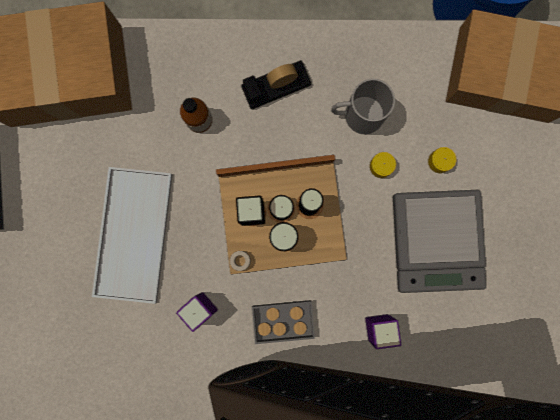

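```bash
cat > h.py <<'E'
from cell import *
import cv2,numpy as np
from scipy.spatial.transform import Rotation as Rot
def cal(n):
    c=get_calibration(n); return c['camera_matrix'],np.array(c['position']),Rot.from_euler('xyz',c['orientation']).as_matrix()
def rays(n,uv):
    K,p,R=cal(n); uv=np.atleast_2d(np.asarray(uv,float))
    d=np.c_[(uv[:,0]-K[0,2])/K[0,0],-(uv[:,1]-K[1,2])/K[1,1],-np.ones(len(uv))]
    return p,d@R.T
def plane(n,uv,z):
    p,d=rays(n,uv); return (p+d*((z-p[2])/d[:,2])[:,None])
def cloud(n,dep):
    h,w=dep.shape; u,v=np.meshgrid(np.arange(w),np.arange(h))
    p,d=rays(n,np.c_[u.ravel(),v.ravel()]); return (p+d*dep.reshape(-1,1)).reshape(h,w,3)
def proj(n,P):
    K,p,R=cal(n); c=(np.atleast_2d(P)-p)@R; return np.c_[K[0,0]*c[:,0]/-c[:,2]+K[0,2],-K[1,1]*c[:,1]/-c[:,2]+K[1,2]]
def grab(n,name=None):
    p,d=read_camera(n)
    if name: cv2.imwrite(f"pics/{name}.png",p[:,:,::-1])
    return p,d
def blobs(n,mask,z,amin=60):
    """contours of mask -> centroid pixel, minAreaRect on plane z"""
    out=[]
    for c in cv2.findContours(mask.astype(np.uint8),cv2.RETR_EXTERNAL,cv2.CHAIN_APPROX_NONE)[0]:
        a=cv2.contourArea(c)
        if a<amin: continue
        m=cv2.moments(c); uv=(m['m10']/a,m['m01']/a)
        P=plane(n,c[:,0,:],z)[:,:2].astype(np.float32)
        out.append((np.round(uv,1),a,np.round(plane(n,uv,z)[0,:2],1),[np.round(x,1) for x in cv2.minAreaRect(P)]))
    return out
E
python3 - <<'E'
from h import *
p=cv2.imread('pics/top0.png'); d=np.load('pics/top0.npy'); X=cloud('top',d)
print('table z',[round(float(X[v,u,2]),1) for u,v in((350,380-60),(200,250),(520,350),(200,150))],'board z',X[255,300],'tray floor',X[235,133],'pan',X[230,443])
hsv=cv2.cvtColor(p,cv2.COLOR_BGR2HSV)
# jar tops by pale wax
w=(hsv[...,1]<70)&(hsv[...,2]>120); roi=np.zeros_like(w); roi[175:260,228:335]=1
print('wax z', [X[v,u] for u,v in((250,210),(282,207),(312,199),(284,236))])
for z in(38,100,120):
    print(z); [print(b) for b in blobs('top',w&roi,z)]
# depth top masks
for lo,hi in((28,60),(85,108),(108,130)):
    m=(X[...,2]>lo)&(X[...,2]<hi)&roi.astype(bool); print('depth',lo,hi)
    for c in cv2.connectedComponentsWithStats(m.astype(np.uint8))[2:3]:pass
    n,l,s,ce=cv2.connectedComponentsWithStats(m.astype(np.uint8))
    for i in range(1,n):
        if s[i,4]>60:
            q=X[l==i]; print(ce[i],s[i,4],q.mean(0),(q.max(0)+q.min(0))/2,np.ptp(q,axis=0))
# board outline, tray, scale
for nm,m,z in(('board',(hsv[...,0]>8)&(hsv[...,0]<22)&(hsv[...,1]>90)&(X[...,2]>5)&(X[...,2]<22),12),):
    m=m.astype(np.uint8); m[:, :205]=0; m[:,360:]=0; m[:150]=0; m[285:]=0
    m=cv2.morphologyEx(m,cv2.MORPH_CLOSE,np.ones((3,3)));[print(nm,b) for b in blobs('top',m,z,1500)]
m=((X[...,2]>8)&(X[...,2]<22)).astype(np.uint8); m[:,185:]=0;m[:150]=0;m[310:]=0
[print('tray',b) for b in blobs('top',m,15,300)]
m=((X[...,2]>42)&(X[...,2]<60)).astype(np.uint8); m[:,:380]=0;m[:175]=0;m[280:]=0
[print('pan',b) for b in blobs('top',m,50,300)]
c=cv2.resize(p[150:270,210:350],None,fx=5,fy=5,interpolation=cv2.INTER_CUBIC); cv2.imwrite('pics/crop1.png',c)
E
```

```text
table z [-3.3, -3.0, -3.0, 0.9] board z [452.48461359 -38.82360431  10.53398001] tray floor [494.12957172 333.22362588   5.13996575] pan [ 508.68019416 -345.25663248   45.03394523]
wax z [array([543.94587695,  66.25207608, 107.93655265]), array([555.58059561,   1.54646319,  47.68455722]), array([564.71338735, -58.55393451, 134.65375392]), array([491.32054171,  -3.39975509, 115.46075057])]
38
(array([239.4, 254.9]), 65.5, array([452. ,  92.9]), [array([451.8,  92.5]), array([17.2, 41. ]), np.float64(0.4)])
(array([283.3, 236.2]), 473.5, array([493.1,  -1.8]), [array([493.5,  -2.1]), array([51.9, 54.1]), np.float64(0.4)])
(array([249.1, 208.9]), 437.5, array([551.7,  72.9]), [array([551.9,  73. ]), array([47.2, 48. ]), np.float64(4.5)])
(array([282.3, 206.4]), 275.5, array([557.7,   0.9]), [array([5.575e+02, 5.000e-01]), array([41.4, 37. ]), np.float64(0.4)])
(array([311.3, 199.5]), 282.0, array([573.1, -61.9]), [array([573.2, -62.4]), array([41.5, 41.3]), np.float64(0.3)])
100
(array([239.4, 254.9]), 65.5, array([452.6,  87.4]), [array([452.3,  87.1]), array([16.3, 38.8]), np.float64(
[... 1571 characters left out ...]
685  9.09596995]
[305.73913043 204.68115942] 69 [554.07228029 -46.52221793 125.54990113] [556.68151084 -51.96907553 119.22819518] [33.06333035 34.21344207 21.5424343 ]
[283.50081566 236.32300163] 613 [490.79070837  -2.38222418 111.19695282] [491.52400403  -2.38589123 112.35800249] [56.84586229 58.84883524  8.67098564]
board (array([283.4, 216.3]), 10901.0, array([537.8,  -1.5]), [array([535.9,   1.6]), array([220.2, 258.3]), np.float64(7.7)])
tray (array([131.8, 235. ]), 8160.5, array([493.9, 332.9]), [array([495.6, 332.2]), array([142.2, 289.4]), np.float64(84.4)])
pan (array([442. , 229.4]), 4425.5, array([ 509.7, -341.6]), [array([ 510.1, -341.6]), array([139.5, 150. ]), np.float64(2.9)])
```

View pics/crop1.png

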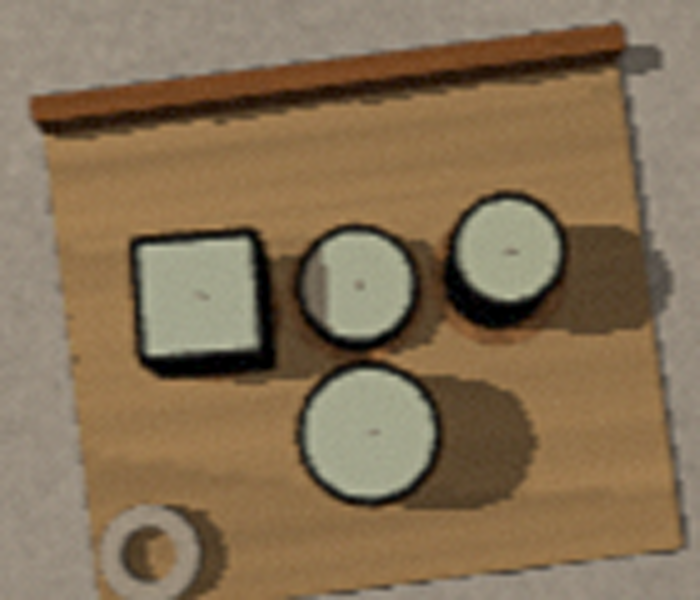

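Top view: the tin is at (282,207), the slim jar at (312,200), the square jar at (250,209) and the wide round jar at (284,236).
- Square_jar candidates: black at (250,209) on the board, and purple at (197,312) and (385,332). The black one on the board fits.
- Low_tin candidates: black at (282,207), and yellow at (384,165) and (443,160). The black one on the rear middle mark fits, and the crop confirms it.
- The label roll sits at the front left corner of the board.

```bash
cat >> h.py <<'E'
def row(tgt,yaw=None,s=None):
    """tgt = world grasp-point xyz; prints the arm_command row from the measured pose"""
    s=s or state(); R=Rot.from_euler('xyz',s['tcp_rot']); y=s['tcp_rot'][2] if yaw is None else yaw
    d=R.inv().apply(np.array(tgt)+[0,0,171]-s['eef_pos'])/150
    r=(R.inv()*Rot.from_euler('xyz',[np.pi,0,y])).as_rotvec()/(2*np.pi)
    return np.round(np.r_[d,r],4)
E
python3 - <<'E'
from h import *
p=cv2.imread('pics/top0.png'); d=np.load('pics/top0.npy'); X=cloud('top',d)
roi=np.zeros(d.shape,bool); roi[175:260,228:335]=1
for lo,hi,z,nm in((30,70,50,'tin'),(100,150,0,'tall')):
    m=((X[...,2]>lo)&(X[...,2]<hi)&roi).astype(np.uint8)
    for zz in ([50] if z else [112,132]): [print(nm,zz,b) for b in blobs('top',m,zz,200)]
g=(cv2.cvtColor(p,cv2.COLOR_BGR2GRAY)<60)&roi   # dark bodies
Y=blobs('top',((X[...,2]>10)&(X[...,2]<25)).astype(np.uint8)*0,12)
# board outline incl. everything above table within board window, lines of the two side edges
hsv=cv2.cvtColor(p,cv2.COLOR_BGR2HSV); m=((hsv[...,0]>8)&(hsv[...,0]<22)&(hsv[...,1]>90)).astype(np.uint8)
m[:,:205]=0;m[:,360:]=0;m[:150]=0;m[285:]=0
c=max(cv2.findContours(m,0,1)[0],key=cv2.contourArea); P=plane('top',cv2.convexHull(c)[:,0],12)[:,:2]
print(cv2.minAreaRect(P.astype(np.float32)))
for q in((564,-57.5,230),(564,-57.5,105)): print(row(q,0.08))
E
```

```text
tin 50 (array([281.3, 206.9]), 458.0, array([555.6,   2.9]), [array([555.4,   3.7]), array([51.7, 51.6]), np.float64(0.4)])
tall 112 (array([283.7, 236.2]), 633.5, array([490.9,  -2.8]), [array([491.5,  -2.4]), array([56.6, 58.6]), np.float64(0.4)])
tall 112 (array([249.7, 209.1]), 655.5, array([545.4,  66.7]), [array([545.4,  66.6]), array([54.2, 53.9]), np.float64(4.9)])
tall 112 (array([311.4, 200.1]), 431.5, array([564.8, -58.4]), [array([565. , -58.7]), array([49. , 46.7]), np.float64(0.3)])
tall 132 (array([283.7, 236.2]), 633.5, array([490.4,  -2.9]), [array([490.9,  -2.5]), array([55.5, 57.5]), np.float64(0.4)])
tall 132 (array([249.7, 209.1]), 655.5, array([543.9,  65.3]), [array([543.8,  65.2]), array([53.2, 52.9]), np.float64(4.9)])
tall 132 (array([311.4, 200.1]), 431.5, array([562.8, -57.4]), [array([563. , -57.7]), array([48. , 45.8]), np.float64(0.3)])
((543.6129150390625, 3.0543670654296875), (235.85089111328125, 266.6236572265625), 7.664520740509033)
[ 3.3688e+00 -2.4533e+00  2.4200e-02 -2.0000e-04  0.0000e+00  4.6000e-02]
[ 3.3687e+00 -2.4525e+00  8.5760e-01 -2.0000e-04  0.0000e+00  4.6000e-02]
```

Call:
{"method": "arm_command", "body": {
  "rows": [
    [[1, -0.7, 0, 0, 0, 0.046, 1], [1, -0.7, 0, 0, 0, 0.046, 1], [1, -0.7, 0, 0, 0, 0.046, 1], [1, -0.7, 0, 0, 0, 0.046, 1], [1, -0.7, 0, 0, 0, 0.046, 1], [1, -0.7, 0, 0, 0, 0.046, 1], [1, -0.7, 0, 0, 0, 0.046, 1]]
  ]
}}

```text
t: 0.68
eef_pos: [327.8, -430.6, 404.8]
tcp_rot: [3.141, 0.0, 0.082]
ft_force: [0.8, -0.3, 0.0]
opening: 0.998
grip_force: 0.0
```

Call:
{"method": "arm_command", "body": {
  "rows": [
    [[0.6, -0.8, 0, 0, 0, 0, 1], [0.6, -0.8, 0, 0, 0, 0, 1], [0.6, -0.8, 0, 0, 0, 0, 1], [0.6, -0.8, 0, 0, 0, 0, 1], [0.6, -0.8, 0, 0, 0, 0, 1], [0.6, -0.8, 0, 0, 0, 0, 1]]
  ]
}}

```text
t: 1.18
eef_pos: [407.8, -304.5, 404.7]
tcp_rot: [3.141, 0.0, 0.081]
ft_force: [-0.0, -0.2, -0.2]
opening: 0.999
grip_force: 0.0
```

Call:
{"method": "arm_command", "body": {
  "rows": [
    [[0.6, -0.8, 0, 0, 0, 0, 1], [0.6, -0.8, 0, 0, 0, 0, 1], [0.6, -0.8, 0, 0, 0, 0, 1], [0.6, -0.8, 0, 0, 0, 0, 1], [0.6, -0.8, 0, 0, 0, 0, 1], [0.6, -0.8, 0, 0, 0, 0, 1]]
  ]
}}

```text
t: 1.68
eef_pos: [488.0, -178.2, 404.4]
tcp_rot: [3.141, 0.0, 0.08]
ft_force: [-0.2, -0.7, -0.4]
opening: 0.998
grip_force: 0.0
```

Call:
{"method": "arm_command", "body": {
  "rows": [
    [[0.55, -0.7, 0, 0, 0, 0, 1], [0.55, -0.7, 0, 0, 0, 0, 1], [0.55, -0.7, 0, 0, 0, 0, 1], [0.55, -0.7, 0, 0, 0, 0, 1], [0.55, -0.7, 0, 0, 0, 0, 1], [0.55, -0.7, 0, 0, 0, 0, 1]]
  ]
}}

```text
t: 2.18
eef_pos: [561.3, -67.8, 404.3]
tcp_rot: [3.141, 0.001, 0.079]
ft_force: [1.0, -0.8, -0.6]
opening: 1.002
grip_force: 0.0
```

Run:
```python
from h import *
s=state(); print(s['t'],s['eef_pos'],s['tcp_rot'],s['joints'])
print(row((563,-57.5,106),0.08))
```

```text
2.1833 [561.33691326 -67.82632195 404.32770092] [3.14130428e+00 8.38935326e-04 7.90554873e-02] [-2.36985228e-01  4.06836833e-01  1.70769668e+00 -6.24707021e-04
  1.02776698e+00  1.25507849e+00]
[ 1.720e-02 -6.800e-02  8.488e-01  0.000e+00  1.000e-04 -2.000e-04]
```

Call:
{"method": "arm_command", "body": {
  "rows": [
    [[0.017, -0.068, 0, 0, 0, 0, 1], [0.017, -0.068, 0.15, 0, 0, 0, 1], [0.017, -0.068, 0.35, 0, 0, 0, 1], [0.017, -0.068, 0.55, 0, 0, 0, 1], [0.017, -0.068, 0.7, 0, 0, 0, 1], [0.017, -0.068, 0.8, 0, 0, 0, 1], [0.017, -0.068, 0.848, 0, 0, 0, 1], [0.017, -0.068, 0.848, 0, 0, 0, 1], [0.017, -0.068, 0.848, 0, 0, 0, 1]]
  ]
}}

```text
t: 2.93
eef_pos: [563.3, -56.5, 278.1]
tcp_rot: [3.141, -0.0, 0.079]
ft_force: [0.4, 0.5, -0.0]
opening: 1.0
grip_force: 0.0
```

Call:
{"method": "arm_command", "body": {
  "rows": [
    [[0, 0, 0, 0, 0, 0, -1], [0, 0, 0, 0, 0, 0, -1], [0, 0, 0, 0, 0, 0, -1], [0, 0, 0, 0, 0, 0, -1], [0, 0, 0, 0, 0, 0, -1], [0, 0, 0, 0, 0, 0, -1], [0, 0, 0, 0, 0, 0, -1], [0, 0, 0, 0, 0, 0, -1], [0, 0, 0, 0, 0, 0, -1], [0, 0, 0, 0, 0, 0, -1]]
  ]
}}

```text
t: 3.77
eef_pos: [563.3, -55.7, 277.5]
tcp_rot: [3.142, -0.0, 0.08]
ft_force: [0.1, -0.4, 0.4]
opening: 0.505
grip_force: 30.0
```

Call:
{"method": "arm_command", "body": {
  "rows": [
    [[0, 0, -0.05, 0, 0, 0, -1], [0, 0, -0.15, 0, 0, 0, -1], [0, 0, -0.3, 0, 0, 0, -1], [0, 0, -0.5, 0, 0, 0, -1], [0, 0, -0.7, 0, 0, 0, -1], [0, 0, -0.85, 0, 0, 0, -1], [0, 0, -0.93, 0, 0, 0, -1], [0, 0, -0.93, 0, 0, 0, -1]]
  ]
}}

```text
t: 4.43
eef_pos: [563.2, -55.7, 420.0]
tcp_rot: [3.14, -0.004, 0.08]
ft_force: [0.4, 0.3, -2.5]
opening: 0.504
grip_force: 30.0
```

Run:
```python
from h import *
p,d=grab('scene','lift1'); s=state(); print(s['t'],s['opening'],s['eef_pos'],s['ft_force'])
cv2.imwrite('pics/lift1c.png',cv2.resize(p[60:270,170:420,::-1],None,fx=2.8,fy=2.8))
for n in(0,):print(row((580,324,235)))
```

```text
4.4833 0.5046102019683333 [563.01456444 -55.68617364 418.07142866] [-0.41815113 -0.50333839 -3.0824031 ]
[ 3.1450e-01 -2.5142e+00  7.9400e-02  1.0000e-04 -3.0000e-04 -0.0000e+00]
```

View pics/lift1c.png

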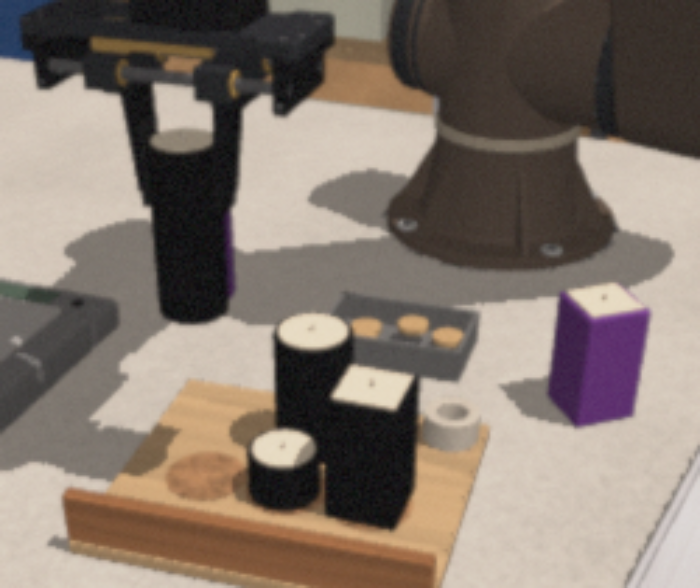

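The slim jar is held upright clear of the board, at crop (190,230), and its cork mark is bare at crop (205,475). Now carrying it to the far end of the tray.

Call:
{"method": "arm_command", "body": {
  "rows": [
    [[0.02, -0.1, 0, 0, 0, 0, -1], [0.04, -0.25, 0, 0, 0, 0, -1], [0.05, -0.42, 0, 0, 0, 0, -1], [0.07, -0.6, 0, 0, 0, 0, -1], [0.09, -0.78, 0, 0, 0, 0, -1], [0.11, -0.96, 0, 0, 0, 0, -1]]
  ]
}}

```text
t: 4.98
eef_pos: [568.0, 90.3, 415.3]
tcp_rot: [3.142, 0.003, 0.079]
ft_force: [1.4, -0.4, -3.0]
opening: 0.501
grip_force: 30.0
```

Call:
{"method": "arm_command", "body": {
  "rows": [
    [[0.02, -0.18, 0, 0, 0, 0, -1], [0.04, -0.36, 0, 0, 0, 0, -1], [0.06, -0.54, 0, 0, 0, 0, -1], [0.08, -0.72, 0, 0, 0, 0, -1], [0.11, -0.9, 0, 0, 0, 0, -1]]
  ]
}}

```text
t: 5.4
eef_pos: [573.6, 226.3, 415.2]
tcp_rot: [3.141, 0.003, 0.08]
ft_force: [-0.0, 0.5, -2.6]
opening: 0.502
grip_force: 30.0
```

Call:
{"method": "arm_command", "body": {
  "rows": [
    [[0.02, -0.18, 0, 0, 0, 0, -1], [0.05, -0.35, 0, 0, 0, 0, -1], [0.07, -0.5, 0, 0, 0, 0, -1], [0.09, -0.6, 0, 0, 0, 0, -1], [0.095, -0.654, 0, 0, 0, 0, -1], [0.095, -0.654, 0, 0, 0, 0, -1], [0.095, -0.654, 0, 0, 0, 0, -1]]
  ]
}}

```text
t: 5.98
eef_pos: [580.4, 323.5, 416.2]
tcp_rot: [3.141, 0.001, 0.08]
ft_force: [0.2, 0.1, -3.7]
opening: 0.499
grip_force: 30.0
```

Run:
```python
from h import *
s=state(); print(s['t'],s['opening'],s['eef_pos'],s['ft_force'])
print(row((580,324,270.5-171)))
```

```text
5.9833 0.4991192745561685 [580.36881164 323.45419233 416.24720965] [ 0.19958322  0.1400669  -3.68186951]
[-1.000e-03 -4.600e-03  9.716e-01  1.000e-04  2.000e-04  0.000e+00]
```

Call:
{"method": "arm_command", "body": {
  "rows": [
    [[0, 0, 0.08, 0, 0, 0, -1], [0, 0, 0.25, 0, 0, 0, -1], [0, 0, 0.45, 0, 0, 0, -1], [0, 0, 0.65, 0, 0, 0, -1], [0, 0, 0.8, 0, 0, 0, -1], [0, 0, 0.89, 0, 0, 0, -1], [0, 0, 0.93, 0, 0, 0, -1], [0, 0, 0.94, 0, 0, 0, -1], [0, 0, 0.94, 0, 0, 0, -1]]
  ]
}}

```text
t: 6.73
eef_pos: [580.6, 323.3, 276.1]
tcp_rot: [3.141, -0.0, 0.079]
ft_force: [-0.4, 0.1, -2.4]
opening: 0.502
grip_force: 30.0
```

Call:
{"method": "arm_command", "body": {
  "rows": [
    [[0, 0, 0.007, 0, 0, 0, -1], [0, 0, 0.014, 0, 0, 0, -1], [0, 0, 0.021, 0, 0, 0, -1], [0, 0, 0.028, 0, 0, 0, -1], [0, 0, 0.028, 0, 0, 0, -1], [0, 0, 0.028, 0, 0, 0, -1]]
  ]
}}

```text
t: 7.23
eef_pos: [580.3, 323.9, 271.9]
tcp_rot: [3.142, -0.0, 0.08]
ft_force: [0.8, 0.0, -2.3]
opening: 0.502
grip_force: 30.0
```

Call:
{"method": "arm_command", "body": {
  "rows": [
    [[0, 0, 0.005, 0, 0, 0, -1], [0, 0, 0.01, 0, 0, 0, -1], [0, 0, 0.01, 0, 0, 0, -1], [0, 0, 0.01, 0, 0, 0, -1]]
  ]
}}

```text
t: 7.57
eef_pos: [580.4, 323.9, 270.6]
tcp_rot: [-3.141, -0.001, 0.08]
ft_force: [0.6, 0.2, 0.3]
opening: 0.499
grip_force: 30.0
```

Call:
{"method": "arm_command", "body": {
  "rows": [
    [[0, 0, 0, 0, 0, 0, 0.4], [0, 0, 0, 0, 0, 0, 0.7], [0, 0, 0, 0, 0, 0, 1], [0, 0, 0, 0, 0, 0, 1], [0, 0, 0, 0, 0, 0, 1], [0, 0, 0, 0, 0, 0, 1], [0, 0, -0.05, 0, 0, 0, 1], [0, 0, -0.2, 0, 0, 0, 1], [0, 0, -0.4, 0, 0, 0, 1], [0, 0, -0.55, 0, 0, 0, 1]]
  ]
}}

```text
t: 8.4
eef_pos: [580.4, 323.9, 355.1]
tcp_rot: [-3.141, -0.001, 0.08]
ft_force: [0.1, 0.1, 0.6]
opening: 0.997
grip_force: 0.0
```

Call:
{"method": "arm_command", "body": {
  "rows": [
    [[-0.05, 0.2, -0.05, 0, 0, 0, 1], [-0.1, 0.45, -0.05, 0, 0, 0, 1], [-0.15, 0.7, -0.05, 0, 0, 0, 1], [-0.19, 0.9, -0.05, 0, 0, 0, 1]]
  ]
}}

```text
t: 8.73
eef_pos: [562.0, 185.2, 361.2]
tcp_rot: [3.141, -0.001, 0.08]
ft_force: [0.1, 0.1, -0.3]
opening: 1.0
grip_force: 0.0
```

Call:
{"method": "arm_command", "body": {
  "rows": [
    [[-0.05, 0.25, 0, 0, 0, 0, 1], [-0.1, 0.5, 0, 0, 0, 0, 1], [-0.15, 0.7, 0, 0, 0, 0, 1], [-0.18, 0.79, 0, 0, 0, 0, 1], [-0.18, 0.79, 0, 0, 0, 0, 1], [-0.18, 0.79, 0, 0, 0, 0, 1]]
  ]
}}

```text
t: 9.23
eef_pos: [545.3, 66.3, 361.0]
tcp_rot: [3.142, -0.001, 0.078]
ft_force: [0.4, -0.2, 0.1]
opening: 1.0
grip_force: 0.0
```

Run:
```python
from h import *
p,d=grab('top','t2'); s=state(); print(s['t'],s['opening'],s['eef_pos'],s['tcp_rot'])
print(row((545.4,66.8,87),0.083))
```

```text
9.2833 0.9997157186986619 [545.37248748  67.04821863 360.82191596] [ 3.14157513e+00 -8.57930771e-04  7.92457564e-02]
[-5.000e-04  1.700e-03  6.855e-01  0.000e+00 -1.000e-04 -6.000e-04]
```

View pics/t2.png

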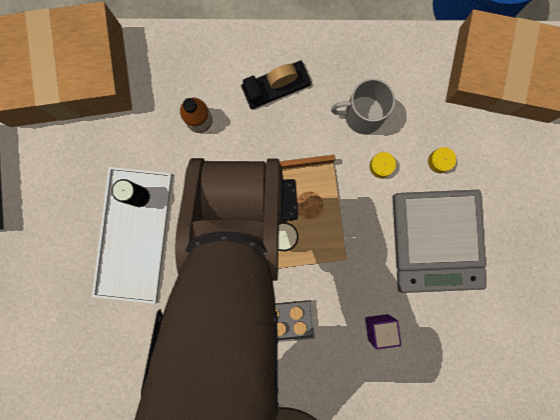

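The slim jar stands on the tray at (125,190) and its mark is bare at (311,205). Next is the square jar.

Call:
{"method": "arm_command", "body": {
  "rows": [
    [[0, 0, 0.1, 0, 0, 0, 1], [0, 0, 0.28, 0, 0, 0, 1], [0, 0, 0.45, 0, 0, 0, 1], [0, 0, 0.58, 0, 0, 0, 1], [0, 0, 0.66, 0, 0, 0, 1], [0, 0, 0.685, 0, 0, 0, 1], [0, 0, 0.685, 0, 0, 0, 1], [0, 0, 0.685, 0, 0, 0, 1]]
  ]
}}

```text
t: 9.95
eef_pos: [545.5, 67.5, 258.1]
tcp_rot: [3.142, -0.001, 0.081]
ft_force: [1.2, -0.7, 0.0]
opening: 0.997
grip_force: 0.0
```

Call:
{"method": "arm_command", "body": {
  "rows": [
    [[0, 0, 0, 0, 0, 0, -1], [0, 0, 0, 0, 0, 0, -1], [0, 0, 0, 0, 0, 0, -1], [0, 0, 0, 0, 0, 0, -1], [0, 0, 0, 0, 0, 0, -1], [0, 0, 0, 0, 0, 0, -1], [0, 0, 0, 0, 0, 0, -1], [0, 0, 0, 0, 0, 0, -1], [0, 0, 0, 0, 0, 0, -1], [0, 0, 0, 0, 0, 0, -1]]
  ]
}}

```text
t: 10.78
eef_pos: [545.2, 67.0, 257.8]
tcp_rot: [-3.141, -0.0, 0.08]
ft_force: [-0.4, 4.8, 5.1]
opening: 0.572
grip_force: 29.9
```

Call:
{"method": "arm_command", "body": {
  "rows": [
    [[0, 0, -0.04, 0, 0, 0, -1], [0, 0, -0.12, 0, 0, 0, -1], [0, 0, -0.25, 0, 0, 0, -1], [0, 0, -0.4, 0, 0, 0, -1], [0, 0, -0.5, 0, 0, 0, -1], [0, 0, -0.5, 0, 0, 0, -1]]
  ]
}}

```text
t: 11.28
eef_pos: [545.5, 66.6, 335.1]
tcp_rot: [3.141, -0.004, 0.08]
ft_force: [-0.3, -0.3, -4.3]
opening: 0.572
grip_force: 29.8
```

Call:
{"method": "arm_command", "body": {
  "rows": [
    [[-0.01, -0.1, 0, 0, 0, 0, -1], [-0.03, -0.25, 0, 0, 0, 0, -1], [-0.05, -0.42, 0, 0, 0, 0, -1], [-0.06, -0.6, 0, 0, 0, 0, -1], [-0.08, -0.78, 0, 0, 0, 0, -1], [-0.1, -0.96, 0, 0, 0, 0, -1]]
  ]
}}

```text
t: 11.78
eef_pos: [518.3, 210.0, 331.2]
tcp_rot: [3.141, 0.002, 0.08]
ft_force: [0.2, -0.6, -4.2]
opening: 0.562
grip_force: 30.0
```

Call:
{"method": "arm_command", "body": {
  "rows": [
    [[-0.02, -0.18, 0, 0, 0, 0, -1], [-0.04, -0.36, 0, 0, 0, 0, -1], [-0.06, -0.54, 0, 0, 0, 0, -1], [-0.08, -0.7, 0, 0, 0, 0, -1], [-0.09, -0.79, 0, 0, 0, 0, -1], [-0.09, -0.82, 0, 0, 0, 0, -1], [-0.09, -0.82, 0, 0, 0, 0, -1]]
  ]
}}

```text
t: 12.37
eef_pos: [495.4, 331.0, 331.6]
tcp_rot: [3.141, 0.001, 0.081]
ft_force: [-0.8, -0.7, -3.8]
opening: 0.57
grip_force: 30.0
```

Run:
```python
from h import *
s=state(); print(s['t'],s['opening'],s['eef_pos'],s['ft_force'])
print(row((495.6,332,257.8-7-171)))
```

```text
12.3667 0.5695407748680683 [495.36292218 331.0334154  331.60669472] [-0.79188429 -0.69809479 -3.83507089]
[ 2.700e-03 -6.800e-03  5.387e-01  1.000e-04  2.000e-04  0.000e+00]
```

Call:
{"method": "arm_command", "body": {
  "rows": [
    [[0, 0, 0.08, 0, 0, 0, -1], [0, 0, 0.22, 0, 0, 0, -1], [0, 0, 0.36, 0, 0, 0, -1], [0, 0, 0.45, 0, 0, 0, -1], [0, 0, 0.5, 0, 0, 0, -1], [0, 0, 0.51, 0, 0, 0, -1], [0, 0, 0.517, 0, 0, 0, -1], [0, 0, 0.524, 0, 0, 0, -1], [0, 0, 0.53, 0, 0, 0, -1], [0, 0, 0.53, 0, 0, 0, -1]]
  ]
}}

```text
t: 13.2
eef_pos: [495.6, 330.6, 253.6]
tcp_rot: [-3.141, -0.001, 0.08]
ft_force: [-0.2, 0.1, -5.2]
opening: 0.57
grip_force: 30.0
```

Call:
{"method": "arm_command", "body": {
  "rows": [
    [[0, 0, 0.004, 0, 0, 0, -1], [0, 0, 0.008, 0, 0, 0, -1], [0, 0, 0.008, 0, 0, 0, -1], [0, 0, 0.008, 0, 0, 0, -1]]
  ]
}}

```text
t: 13.53
eef_pos: [495.5, 330.7, 251.9]
tcp_rot: [3.142, -0.0, 0.08]
ft_force: [0.4, 0.5, -4.4]
opening: 0.565
grip_force: 30.0
```

Call:
{"method": "arm_command", "body": {
  "rows": [
    [[0, 0, 0.004, 0, 0, 0, -1], [0, 0, 0.008, 0, 0, 0, -1], [0, 0, 0.008, 0, 0, 0, -1], [0, 0, 0.008, 0, 0, 0, -1]]
  ]
}}

```text
t: 13.87
eef_pos: [495.5, 330.7, 250.9]
tcp_rot: [-3.142, -0.0, 0.08]
ft_force: [-1.4, -0.2, 0.7]
opening: 0.565
grip_force: 30.0
```

Call:
{"method": "arm_command", "body": {
  "rows": [
    [[0, 0, 0, 0, 0, 0, 0.4], [0, 0, 0, 0, 0, 0, 0.7], [0, 0, 0, 0, 0, 0, 1], [0, 0, 0, 0, 0, 0, 1], [0, 0, 0, 0, 0, 0, 1], [0, 0, 0, 0, 0, 0, 1], [0, 0, -0.05, 0, 0, 0, 1], [0, 0, -0.2, 0, 0, 0, 1], [0, 0, -0.4, 0, 0, 0, 1], [0, 0, -0.6, 0, 0, 0, 1]]
  ]
}}

```text
t: 14.7
eef_pos: [495.4, 330.6, 341.8]
tcp_rot: [3.141, 0.001, 0.08]
ft_force: [1.3, 0.0, -0.2]
opening: 1.002
grip_force: 0.0
```

Call:
{"method": "arm_command", "body": {
  "rows": [
    [[-0.02, 0.2, -0.05, 0, 0, 0, 1], [-0.04, 0.45, -0.05, 0, 0, 0, 1], [-0.06, 0.7, -0.05, 0, 0, 0, 1], [-0.09, 0.95, -0.05, 0, 0, 0, 1]]
  ]
}}

```text
t: 15.03
eef_pos: [493.0, 186.2, 349.0]
tcp_rot: [-3.142, -0.001, 0.081]
ft_force: [0.9, -0.4, 0.3]
opening: 0.997
grip_force: 0.0
```

Call:
{"method": "arm_command", "body": {
  "rows": [
    [[-0.02, 0.25, 0, 0, 0, 0, 1], [-0.04, 0.5, 0, 0, 0, 0, 1], [-0.06, 0.75, 0, 0, 0, 0, 1], [-0.08, 0.95, 0, 0, 0, 0, 1]]
  ]
}}

```text
t: 15.37
eef_pos: [492.5, 42.3, 348.8]
tcp_rot: [3.141, -0.001, 0.079]
ft_force: [0.5, 1.1, -0.3]
opening: 1.0
grip_force: 0.0
```

Call:
{"method": "arm_command", "body": {
  "rows": [
    [[-0.02, 0.2, 0, 0, 0, 0, 1], [-0.04, 0.31, 0, 0, 0, 0, 1], [-0.04, 0.31, 0, 0, 0, 0, 1], [-0.04, 0.31, 0, 0, 0, 0, 1], [-0.04, 0.31, 0, 0, 0, 0, 1]]
  ]
}}

```text
t: 15.78
eef_pos: [490.5, -1.7, 348.5]
tcp_rot: [3.142, -0.0, 0.08]
ft_force: [0.2, 1.1, 0.3]
opening: 0.999
grip_force: 0.0
```

Run:
```python
from h import *
s=state(); print(s['t'],s['opening'],s['eef_pos'],s['tcp_rot'])
print(row((491,-2.6,87),0.08))
```

```text
15.7833 0.9988368094631123 [490.54133263  -1.70748006 348.46597482] [ 3.14156724e+00 -3.35055914e-04  7.97946329e-02]
[ 2.400e-03  6.200e-03  6.031e-01  0.000e+00 -1.000e-04 -0.000e+00]
```

Call:
{"method": "arm_command", "body": {
  "rows": [
    [[0.002, 0.006, 0.1, 0, 0, 0, 1], [0.002, 0.006, 0.25, 0, 0, 0, 1], [0.002, 0.006, 0.4, 0, 0, 0, 1], [0.002, 0.006, 0.53, 0, 0, 0, 1], [0.002, 0.006, 0.59, 0, 0, 0, 1], [0.002, 0.006, 0.603, 0, 0, 0, 1], [0.002, 0.006, 0.603, 0, 0, 0, 1], [0.002, 0.006, 0.603, 0, 0, 0, 1]]
  ]
}}

```text
t: 16.45
eef_pos: [491.2, -2.8, 258.5]
tcp_rot: [3.141, -0.001, 0.08]
ft_force: [-1.2, 0.3, 0.1]
opening: 1.001
grip_force: 0.0
```

Call:
{"method": "arm_command", "body": {
  "rows": [
    [[0, 0, 0, 0, 0, 0, -1], [0, 0, 0, 0, 0, 0, -1], [0, 0, 0, 0, 0, 0, -1], [0, 0, 0, 0, 0, 0, -1], [0, 0, 0, 0, 0, 0, -1], [0, 0, 0, 0, 0, 0, -1], [0, 0, 0, 0, 0, 0, -1], [0, 0, 0, 0, 0, 0, -1], [0, 0, 0, 0, 0, 0, -1]]
  ]
}}

```text
t: 17.2
eef_pos: [490.9, -3.0, 257.9]
tcp_rot: [-3.142, -0.0, 0.08]
ft_force: [1.1, 4.5, 4.5]
opening: 0.623
grip_force: 30.0
```

Call:
{"method": "arm_command", "body": {
  "rows": [
    [[0, 0, -0.04, 0, 0, 0, -1], [0, 0, -0.12, 0, 0, 0, -1], [0, 0, -0.25, 0, 0, 0, -1], [0, 0, -0.4, 0, 0, 0, -1], [0, 0, -0.55, 0, 0, 0, -1], [0, 0, -0.6, 0, 0, 0, -1], [0, 0, -0.6, 0, 0, 0, -1]]
  ]
}}

```text
t: 17.78
eef_pos: [490.9, -3.3, 349.1]
tcp_rot: [3.141, -0.003, 0.08]
ft_force: [0.8, -0.7, -3.9]
opening: 0.63
grip_force: 29.9
```

Run:
```python
from h import *
s=state(); print(s['t'],s['opening'],s['eef_pos'],s['ft_force'])
print(row((411,340.5,257.8-7-171)))
```

```text
17.7833 0.6301714926370546 [490.92126648  -3.2774252  349.05530847] [ 0.8351286  -0.74509295 -3.89372244]
[-3.5020e-01 -2.3277e+00  6.5180e-01  2.0000e-04 -4.0000e-04 -0.0000e+00]
```

Call:
{"method": "arm_command", "body": {
  "rows": [
    [[-0.03, -0.1, 0, 0, 0, 0, -1], [-0.06, -0.25, 0, 0, 0, 0, -1], [-0.1, -0.42, 0, 0, 0, 0, -1], [-0.15, -0.6, 0, 0, 0, 0, -1], [-0.2, -0.78, 0, 0, 0, 0, -1], [-0.24, -0.95, 0, 0, 0, 0, -1]]
  ]
}}

```text
t: 18.28
eef_pos: [442.7, 137.0, 346.2]
tcp_rot: [3.141, 0.003, 0.08]
ft_force: [0.8, 0.3, -4.1]
opening: 0.634
grip_force: 29.9
```

Call:
{"method": "arm_command", "body": {
  "rows": [
    [[-0.02, -0.18, 0, 0, 0, 0, -1], [-0.04, -0.36, 0, 0, 0, 0, -1], [-0.06, -0.54, 0, 0, 0, 0, -1], [-0.08, -0.72, 0, 0, 0, 0, -1], [-0.09, -0.9, 0, 0, 0, 0, -1]]
  ]
}}

```text
t: 18.7
eef_pos: [418.7, 270.6, 346.1]
tcp_rot: [3.14, 0.002, 0.08]
ft_force: [-0.5, 0.3, -4.6]
opening: 0.625
grip_force: 29.9
```

Call:
{"method": "arm_command", "body": {
  "rows": [
    [[0, -0.16, 0, 0, 0, 0, -1], [-0.01, -0.3, 0, 0, 0, 0, -1], [-0.02, -0.42, 0, 0, 0, 0, -1], [-0.02, -0.478, 0, 0, 0, 0, -1], [-0.02, -0.478, 0, 0, 0, 0, -1], [-0.02, -0.478, 0, 0, 0, 0, -1]]
  ]
}}

```text
t: 19.2
eef_pos: [410.7, 340.4, 346.6]
tcp_rot: [3.14, 0.002, 0.08]
ft_force: [-0.1, -0.4, -4.0]
opening: 0.625
grip_force: 29.9
```

Run:
```python
from h import *
s=state(); print(s['t'],s['opening'],s['eef_pos'],s['ft_force'])
print(row((411,340.5,257.9-7-171)))
```

```text
19.2 0.6253617205450185 [410.6932219  340.38848682 346.64043646] [-0.10971016 -0.35185405 -4.02969082]
[ 3.100e-03 -1.400e-03  6.383e-01  2.000e-04  2.000e-04  0.000e+00]
```

Call:
{"method": "arm_command", "body": {
  "rows": [
    [[0, 0, 0.08, 0, 0, 0, -1], [0, 0, 0.24, 0, 0, 0, -1], [0, 0, 0.42, 0, 0, 0, -1], [0, 0, 0.54, 0, 0, 0, -1], [0, 0, 0.59, 0, 0, 0, -1], [0, 0, 0.61, 0, 0, 0, -1], [0, 0, 0.616, 0, 0, 0, -1], [0, 0, 0.622, 0, 0, 0, -1], [0, 0, 0.628, 0, 0, 0, -1], [0, 0, 0.628, 0, 0, 0, -1]]
  ]
}}

```text
t: 20.03
eef_pos: [410.9, 340.7, 254.2]
tcp_rot: [-3.141, -0.001, 0.08]
ft_force: [0.2, -0.2, -4.3]
opening: 0.63
grip_force: 29.9
```

Call:
{"method": "arm_command", "body": {
  "rows": [
    [[0, 0, 0.004, 0, 0, 0, -1], [0, 0, 0.008, 0, 0, 0, -1], [0, 0, 0.008, 0, 0, 0, -1], [0, 0, 0.008, 0, 0, 0, -1]]
  ]
}}

```text
t: 20.37
eef_pos: [410.7, 340.8, 252.4]
tcp_rot: [3.142, -0.0, 0.08]
ft_force: [-0.1, 0.5, -4.4]
opening: 0.63
grip_force: 29.9
```

Call:
{"method": "arm_command", "body": {
  "rows": [
    [[0, 0, 0.003, 0, 0, 0, -1], [0, 0, 0.006, 0, 0, 0, -1], [0, 0, 0.006, 0, 0, 0, -1], [0, 0, 0.006, 0, 0, 0, -1]]
  ]
}}

```text
t: 20.7
eef_pos: [410.8, 340.7, 251.3]
tcp_rot: [3.141, 0.0, 0.08]
ft_force: [-0.5, -0.5, -2.5]
opening: 0.626
grip_force: 29.9
```

Call:
{"method": "arm_command", "body": {
  "rows": [
    [[0, 0, 0.004, 0, 0, 0, -1], [0, 0, 0.004, 0, 0, 0, -1], [0, 0, 0.004, 0, 0, 0, -1]]
  ]
}}

```text
t: 20.95
eef_pos: [410.8, 340.7, 250.9]
tcp_rot: [-3.142, -0.0, 0.08]
ft_force: [1.0, -0.7, -1.2]
opening: 0.627
grip_force: 29.9
```

Call:
{"method": "arm_command", "body": {
  "rows": [
    [[0, 0, 0, 0, 0, 0, 0.4], [0, 0, 0, 0, 0, 0, 0.7], [0, 0, 0, 0, 0, 0, 1], [0, 0, 0, 0, 0, 0, 1], [0, 0, 0, 0, 0, 0, 1], [0, 0, 0, 0, 0, 0, 1], [0, 0, -0.05, 0, 0, 0, 1], [0, 0, -0.2, 0, 0, 0, 1], [0, 0, -0.4, 0, 0, 0, 1], [0, 0, -0.6, 0, 0, 0, 1]]
  ]
}}

```text
t: 21.78
eef_pos: [410.6, 340.6, 342.0]
tcp_rot: [3.141, 0.001, 0.08]
ft_force: [0.2, 0.6, -0.2]
opening: 0.999
grip_force: 0.0
```

Run:
```python
from h import *
p,d=grab('top','t3'); np.save('pics/t3.npy',d); s=state(); print(s['t'],s['opening'],s['eef_pos'],s['ft_force'])
cv2.imwrite('pics/t3c.png',cv2.resize(p[140:320,90:360,::-1],None,fx=2.9,fy=2.9,interpolation=cv2.INTER_CUBIC))
```

```text
21.8333 0.9962156027401293 [411.19010787 341.12773492 347.63032982] [0.91174451 0.74672211 5.5682171 ]
```

View pics/t3c.png

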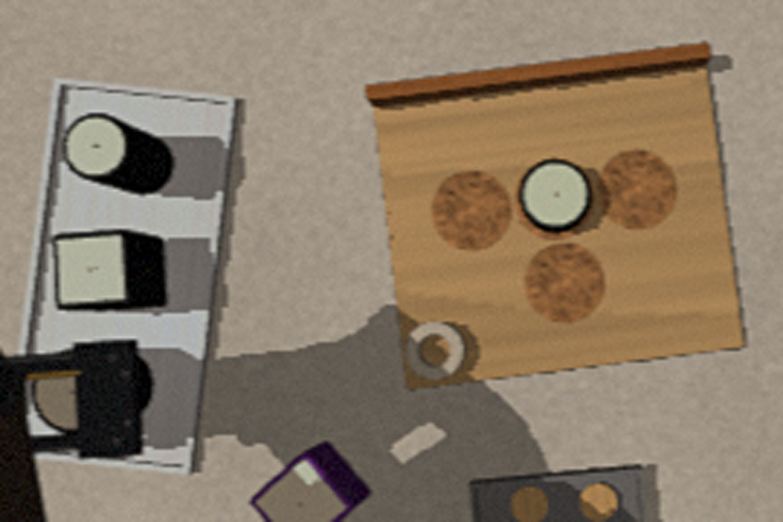

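All three jars stand in the tray. The bare marks are at crop (470,210), (637,190) and (565,283), and the tin is at (556,194). Next I measure the marks and the tin.

Run:
```python
from h import *
p=cv2.imread('pics/t3.png'); d=np.load('pics/t3.npy'); X=cloud('top',d)
lab=cv2.cvtColor(cv2.GaussianBlur(p,(3,3),0),cv2.COLOR_BGR2LAB).astype(float); hsv=cv2.cvtColor(p,cv2.COLOR_BGR2HSV)
for (u,v) in((252,212),(310,205),(285,238),(270,240),(330,230)): print(u,v,lab[v,u],hsv[v,u])
roi=np.zeros(d.shape,bool); roi[180:260,232:330]=1
m=(lab[...,1]>138)&roi&(lab[...,0]<150)
m=(lab[...,1]-128>0.42*(lab[...,2]-128)) & (lab[...,1]>136)&roi
m=cv2.morphologyEx(m.astype(np.uint8),cv2.MORPH_OPEN,np.ones((3,3)))
[print('mark',b) for b in blobs('top',m,12,250)]
t=((X[...,2]>30)&roi).astype(np.uint8); [print('tin',b) for b in blobs('top',t,50,200)]
print(row((555.5,3.5,176)))
```

```text
252 212 [124. 143. 160.] [ 14 147 163]
310 205 [125. 143. 160.] [ 14 151 164]
285 238 [120. 142. 158.] [ 14 146 150]
270 240 [140. 138. 158.] [ 16 126 170]
330 230 [141. 136. 157.] [ 17 126 158]
mark (array([284.2, 237.2]), 507.0, array([491.6,  -3.7]), [array([492.6,  -3.7]), array([56.4, 57.9]), np.float64(45.5)])
mark (array([252.1, 212.1]), 495.5, array([546.8,  68.1]), [array([545.9,  67.2]), array([55.7, 55.6]), np.float64(0.4)])
mark (array([309.2, 205.2]), 469.5, array([563.1, -58.7]), [array([563.5, -58.2]), array([58. , 53.4]), np.float64(0.3)])
tin (array([281.3, 206.9]), 458.0, array([555.6,   2.9]), [array([555.4,   3.7]), array([51.7, 51.6]), np.float64(0.4)])
[ 7.7920e-01  2.3205e+00  1.6000e-03 -5.0000e-04 -1.0000e-03  0.0000e+00]
```

Call:
{"method": "arm_command", "body": {
  "rows": [
    [[0.06, 0.2, 0, 0, 0, 0, 1], [0.14, 0.45, 0, 0, 0, 0, 1], [0.24, 0.7, 0, 0, 0, 0, 1], [0.33, 0.95, 0, 0, 0, 0, 1]]
  ]
}}

```text
t: 22.17
eef_pos: [471.7, 201.3, 341.4]
tcp_rot: [-3.142, -0.001, 0.081]
ft_force: [1.2, 0.0, 0.2]
opening: 1.002
grip_force: 0.0
```

Call:
{"method": "arm_command", "body": {
  "rows": [
    [[0.08, 0.25, 0, 0, 0, 0, 1], [0.16, 0.5, 0, 0, 0, 0, 1], [0.24, 0.75, 0, 0, 0, 0, 1], [0.32, 0.95, 0, 0, 0, 0, 1]]
  ]
}}

```text
t: 22.5
eef_pos: [531.1, 61.9, 341.3]
tcp_rot: [3.141, -0.001, 0.079]
ft_force: [0.1, 0.4, 0.2]
opening: 1.0
grip_force: 0.0
```

Call:
{"method": "arm_command", "body": {
  "rows": [
    [[0.08, 0.25, 0, 0, 0, 0, 1], [0.13, 0.42, 0, 0, 0, 0, 1], [0.13, 0.42, 0, 0, 0, 0, 1], [0.13, 0.42, 0, 0, 0, 0, 1], [0.13, 0.42, 0, 0, 0, 0, 1]]
  ]
}}

```text
t: 22.92
eef_pos: [554.8, 3.5, 340.9]
tcp_rot: [-3.141, 0.0, 0.08]
ft_force: [-0.9, -0.5, -0.3]
opening: 0.998
grip_force: 0.0
```

Run:
```python
from h import *
s=state(); print(s['t'],s['opening'],s['eef_pos'],s['tcp_rot'])
print(row((555.4,3.6,36.5)))
```

```text
22.9167 0.9982144663088991 [554.79104492   3.51511219 340.93775188] [-3.14149370e+00  2.20780475e-04  7.95073193e-02]
[ 4.300e-03 -2.000e-04  8.896e-01 -0.000e+00  0.000e+00 -0.000e+00]
```

Call:
{"method": "arm_command", "body": {
  "rows": [
    [[0.004, 0, 0.1, 0, 0, 0, 1], [0.004, 0, 0.28, 0, 0, 0, 1], [0.004, 0, 0.46, 0, 0, 0, 1], [0.004, 0, 0.63, 0, 0, 0, 1], [0.004, 0, 0.76, 0, 0, 0, 1], [0.004, 0, 0.85, 0, 0, 0, 1], [0.004, 0, 0.885, 0, 0, 0, 1], [0.004, 0, 0.885, 0, 0, 0, 1], [0.004, 0, 0.885, 0, 0, 0, 1]]
  ]
}}

```text
t: 23.67
eef_pos: [555.7, 3.9, 208.7]
tcp_rot: [3.141, -0.0, 0.081]
ft_force: [0.1, -0.3, 0.1]
opening: 0.998
grip_force: 0.0
```

Call:
{"method": "arm_command", "body": {
  "rows": [
    [[0, 0, 0, 0, 0, 0, -1], [0, 0, 0, 0, 0, 0, -1], [0, 0, 0, 0, 0, 0, -1], [0, 0, 0, 0, 0, 0, -1], [0, 0, 0, 0, 0, 0, -1], [0, 0, 0, 0, 0, 0, -1], [0, 0, 0, 0, 0, 0, -1], [0, 0, 0, 0, 0, 0, -1], [0, 0, 0, 0, 0, 0, -1]]
  ]
}}

```text
t: 24.42
eef_pos: [555.7, 3.2, 208.2]
tcp_rot: [3.142, -0.0, 0.08]
ft_force: [-0.2, 0.6, 3.1]
opening: 0.563
grip_force: 30.0
```

Call:
{"method": "arm_command", "body": {
  "rows": [
    [[0, 0, -0.04, 0, 0, 0, -1], [0, 0, -0.12, 0, 0, 0, -1], [0, 0, -0.25, 0, 0, 0, -1], [0, 0, -0.42, 0, 0, 0, -1], [0, 0, -0.6, 0, 0, 0, -1], [0, 0, -0.72, 0, 0, 0, -1], [0, 0, -0.75, 0, 0, 0, -1], [0, 0, -0.75, 0, 0, 0, -1]]
  ]
}}

```text
t: 25.08
eef_pos: [555.7, 3.2, 321.7]
tcp_rot: [3.141, -0.002, 0.08]
ft_force: [-0.3, -0.7, -2.4]
opening: 0.566
grip_force: 30.0
```

Call:
{"method": "arm_command", "body": {
  "rows": [
    [[-0.02, 0.1, 0, 0, 0, 0, -1], [-0.06, 0.25, 0, 0, 0, 0, -1], [-0.09, 0.42, 0, 0, 0, 0, -1], [-0.13, 0.6, 0, 0, 0, 0, -1], [-0.17, 0.78, 0, 0, 0, 0, -1], [-0.21, 0.95, 0, 0, 0, 0, -1]]
  ]
}}

```text
t: 25.58
eef_pos: [535.2, -142.6, 318.8]
tcp_rot: [-3.141, 0.002, 0.08]
ft_force: [-0.3, 0.6, -0.6]
opening: 0.561
grip_force: 30.0
```

Call:
{"method": "arm_command", "body": {
  "rows": [
    [[-0.04, 0.18, 0, 0, 0, 0, -1], [-0.08, 0.36, 0, 0, 0, 0, -1], [-0.11, 0.54, 0, 0, 0, 0, -1], [-0.15, 0.72, 0, 0, 0, 0, -1], [-0.19, 0.9, 0, 0, 0, 0, -1]]
  ]
}}

```text
t: 26.0
eef_pos: [517.5, -279.5, 318.7]
tcp_rot: [-3.14, 0.002, 0.08]
ft_force: [-0.4, -0.6, -1.6]
opening: 0.566
grip_force: 30.0
```

Call:
{"method": "arm_command", "body": {
  "rows": [
    [[-0.03, 0.15, 0, 0, 0, 0, -1], [-0.06, 0.28, 0, 0, 0, 0, -1], [-0.08, 0.38, 0, 0, 0, 0, -1], [-0.088, 0.417, 0, 0, 0, 0, -1], [-0.088, 0.417, 0, 0, 0, 0, -1], [-0.088, 0.417, 0, 0, 0, 0, -1]]
  ]
}}

```text
t: 26.5
eef_pos: [509.9, -341.0, 319.9]
tcp_rot: [-3.141, 0.001, 0.08]
ft_force: [-0.5, -0.6, -1.4]
opening: 0.561
grip_force: 30.0
```

Run:
```python
from h import *
s=state(); print(s['t'],s['opening'],s['eef_pos'],s['ft_force'])
print(row((510,-341.6,246.2-171)))
```

```text
26.5 0.5609286956953438 [ 509.85771938 -341.03169287  319.89149235] [-0.52875408 -0.56460186 -1.44602871]
[ 1.100e-03  4.400e-03  4.913e-01 -2.000e-04  1.000e-04 -0.000e+00]
```

Call:
{"method": "arm_command", "body": {
  "rows": [
    [[0, 0.004, 0.08, 0, 0, 0, -1], [0, 0.004, 0.2, 0, 0, 0, -1], [0, 0.004, 0.32, 0, 0, 0, -1], [0, 0.004, 0.41, 0, 0, 0, -1], [0, 0.004, 0.45, 0, 0, 0, -1], [0, 0.004, 0.46, 0, 0, 0, -1], [0, 0.004, 0.467, 0, 0, 0, -1], [0, 0.004, 0.474, 0, 0, 0, -1], [0, 0.004, 0.48, 0, 0, 0, -1], [0, 0.004, 0.48, 0, 0, 0, -1]]
  ]
}}

```text
t: 27.33
eef_pos: [510.0, -342.1, 249.1]
tcp_rot: [3.141, -0.001, 0.08]
ft_force: [-0.6, 0.0, -1.8]
opening: 0.562
grip_force: 30.0
```

Call:
{"method": "arm_command", "body": {
  "rows": [
    [[0, 0, 0.004, 0, 0, 0, -1], [0, 0, 0.008, 0, 0, 0, -1], [0, 0, 0.008, 0, 0, 0, -1], [0, 0, 0.008, 0, 0, 0, -1]]
  ]
}}

```text
t: 27.67
eef_pos: [509.9, -342.2, 247.5]
tcp_rot: [3.141, -0.0, 0.08]
ft_force: [0.8, 0.2, -1.4]
opening: 0.566
grip_force: 30.0
```

Call:
{"method": "arm_command", "body": {
  "rows": [
    [[0, 0, 0.003, 0, 0, 0, -1], [0, 0, 0.006, 0, 0, 0, -1], [0, 0, 0.006, 0, 0, 0, -1], [0, 0, 0.006, 0, 0, 0, -1]]
  ]
}}

```text
t: 28.0
eef_pos: [509.9, -342.2, 246.4]
tcp_rot: [3.142, 0.0, 0.08]
ft_force: [0.5, -0.3, -0.2]
opening: 0.563
grip_force: 30.0
```

Call:
{"method": "arm_command", "body": {
  "rows": [
    [[0, 0, 0.004, 0, 0, 0, -1], [0, 0, 0.004, 0, 0, 0, -1], [0, 0, 0.004, 0, 0, 0, -1]]
  ]
}}

```text
t: 28.25
eef_pos: [509.9, -342.2, 246.2]
tcp_rot: [3.141, -0.0, 0.08]
ft_force: [-1.0, -0.5, 3.3]
opening: 0.562
grip_force: 30.0
```

Call:
{"method": "arm_command", "body": {
  "rows": [
    [[0, 0, 0, 0, 0, 0, 0.4], [0, 0, 0, 0, 0, 0, 0.7], [0, 0, 0, 0, 0, 0, 1], [0, 0, 0, 0, 0, 0, 1], [0, 0, 0, 0, 0, 0, 1], [0, 0, 0, 0, 0, 0, 1], [0, 0, -0.05, 0, 0, 0, 1], [0, 0, -0.2, 0, 0, 0, 1], [0, 0, -0.45, 0, 0, 0, 1], [0, 0, -0.7, 0, 0, 0, 1]]
  ]
}}

```text
t: 29.08
eef_pos: [509.7, -342.1, 351.9]
tcp_rot: [-3.14, 0.002, 0.08]
ft_force: [1.1, -0.4, -0.6]
opening: 1.001
grip_force: 0.0
```

Call:
{"method": "arm_command", "body": {
  "rows": [
    [[0.01, -0.2, -0.05, 0, 0, 0, 1], [0.02, -0.45, -0.05, 0, 0, 0, 1], [0.04, -0.7, -0.05, 0, 0, 0, 1], [0.05, -0.95, -0.05, 0, 0, 0, 1]]
  ]
}}

```text
t: 29.42
eef_pos: [505.5, -198.1, 359.3]
tcp_rot: [3.141, -0.001, 0.079]
ft_force: [1.3, 0.4, -0.3]
opening: 0.997
grip_force: 0.0
```

Call:
{"method": "arm_command", "body": {
  "rows": [
    [[0.02, -0.25, 0, 0, 0, 0, 1], [0.03, -0.5, 0, 0, 0, 0, 1], [0.04, -0.75, 0, 0, 0, 0, 1], [0.05, -1, 0, 0, 0, 0, 1]]
  ]
}}

```text
t: 29.75
eef_pos: [501.1, -47.7, 359.0]
tcp_rot: [3.141, -0.001, 0.08]
ft_force: [0.5, 0.1, -0.4]
opening: 0.997
grip_force: 0.0
```

Call:
{"method": "arm_command", "body": {
  "rows": [
    [[0.02, -0.25, 0, 0, 0, 0, 1], [0.03, -0.5, 0, 0, 0, 0, 1], [0.04, -0.75, 0, 0, 0, 0, 1], [0.06, -1, 0, 0, 0, 0, 1]]
  ]
}}

```text
t: 30.08
eef_pos: [497.9, 102.6, 359.1]
tcp_rot: [3.142, -0.001, 0.08]
ft_force: [0.4, -0.8, 0.3]
opening: 1.0
grip_force: 0.0
```

Call:
{"method": "arm_command", "body": {
  "rows": [
    [[0.02, -0.25, 0, 0, 0, 0, 1], [0.03, -0.5, 0, 0, 0, 0, 1], [0.04, -0.75, 0, 0, 0, 0, 1], [0.06, -1, 0, 0, 0, 0, 1]]
  ]
}}

```text
t: 30.42
eef_pos: [494.9, 252.9, 359.1]
tcp_rot: [-3.142, -0.0, 0.08]
ft_force: [0.8, -0.8, -0.2]
opening: 0.998
grip_force: 0.0
```

Call:
{"method": "arm_command", "body": {
  "rows": [
    [[0.02, -0.25, 0, 0, 0, 0, 1], [0.04, -0.45, 0, 0, 0, 0, 1], [0.04, -0.53, 0, 0, 0, 0, 1], [0.04, -0.53, 0, 0, 0, 0, 1], [0.04, -0.53, 0, 0, 0, 0, 1]]
  ]
}}

```text
t: 30.83
eef_pos: [494.9, 330.5, 358.4]
tcp_rot: [3.141, 0.0, 0.081]
ft_force: [-0.1, -0.0, -0.3]
opening: 1.007
grip_force: 0.0
```

Run:
```python
from h import *
p,d=grab('top','t4'); s=state(); print(s['t'],s['opening'],s['eef_pos'],s['tcp_rot'])
print(row((495.5,330.7,80)))
X=cloud('top',d); m=((X[...,2]>65)&(X[...,2]<120)).astype(np.uint8); m[:,:395]=0;m[:185]=0;m[285:]=0
[print('tin',b) for b in blobs('top',m,88,200)]
m=((X[...,2]>42)&(X[...,2]<65)).astype(np.uint8); m[:,:380]=0;m[:175]=0;m[280:]=0
[print('pan',b) for b in blobs('top',m,50,300)]
```

```text
30.8833 0.9992600342515866 [495.14847394 329.8605407  358.43948589] [3.14113716e+00 3.17227800e-04 7.96485117e-02]
[ 3.000e-03 -5.700e-03  7.163e-01  1.000e-04  1.000e-04  0.000e+00]
tin (array([447.2, 228.3]), 550.5, array([ 510.5, -340.9]), [array([ 510.1, -340.6]), array([51.8, 58.1]), np.float64(0.4)])
pan (array([442. , 229.4]), 4423.5, array([ 509.7, -341.7]), [array([ 509.8, -341.6]), array([140.3, 150. ]), np.float64(2.9)])
```

View pics/t4.png

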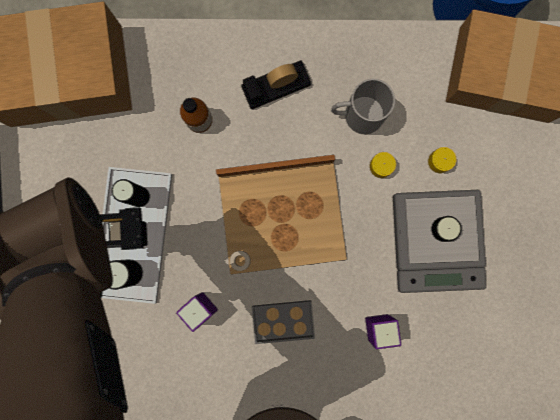

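The tin stands upright mid-pan at (447,228) and all four marks are bare. Now the square jar goes back to the left mark.

Call:
{"method": "arm_command", "body": {
  "rows": [
    [[0.003, -0.005, 0.1, 0, 0, 0, 1], [0.003, -0.005, 0.25, 0, 0, 0, 1], [0.003, -0.005, 0.42, 0, 0, 0, 1], [0.003, -0.005, 0.58, 0, 0, 0, 1], [0.003, -0.005, 0.67, 0, 0, 0, 1], [0.003, -0.005, 0.712, 0, 0, 0, 1], [0.003, -0.005, 0.712, 0, 0, 0, 1], [0.003, -0.005, 0.712, 0, 0, 0, 1]]
  ]
}}

```text
t: 31.55
eef_pos: [496.1, 330.8, 252.2]
tcp_rot: [-3.142, -0.0, 0.079]
ft_force: [-0.4, 0.4, 0.4]
opening: 1.001
grip_force: 0.0
```

Call:
{"method": "arm_command", "body": {
  "rows": [
    [[0, 0, 0, 0, 0, 0, -1], [0, 0, 0, 0, 0, 0, -1], [0, 0, 0, 0, 0, 0, -1], [0, 0, 0, 0, 0, 0, -1], [0, 0, 0, 0, 0, 0, -1], [0, 0, 0, 0, 0, 0, -1], [0, 0, 0, 0, 0, 0, -1], [0, 0, 0, 0, 0, 0, -1], [0, 0, 0, 0, 0, 0, -1]]
  ]
}}

```text
t: 32.3
eef_pos: [495.6, 331.6, 251.6]
tcp_rot: [3.141, -0.0, 0.08]
ft_force: [-0.0, -0.1, 2.3]
opening: 0.567
grip_force: 30.0
```

Call:
{"method": "arm_command", "body": {
  "rows": [
    [[0, 0, -0.04, 0, 0, 0, -1], [0, 0, -0.12, 0, 0, 0, -1], [0, 0, -0.25, 0, 0, 0, -1], [0, 0, -0.4, 0, 0, 0, -1], [0, 0, -0.52, 0, 0, 0, -1], [0, 0, -0.55, 0, 0, 0, -1], [0, 0, -0.55, 0, 0, 0, -1]]
  ]
}}

```text
t: 32.88
eef_pos: [495.5, 331.6, 335.7]
tcp_rot: [-3.141, -0.003, 0.08]
ft_force: [-0.3, -0.4, -4.6]
opening: 0.564
grip_force: 30.0
```

Run:
```python
from h import *
s=state(); print(s['t'],s['opening'],s['eef_pos'],s['ft_force'])
print(row((546.3,67.8,150)))
```

```text
32.8833 0.5641689262549834 [495.51145482 331.58158895 335.6968629 ] [-0.29919797 -0.44096758 -4.60694613]
[ 1.97e-01  1.78e+00  9.67e-02 -2.00e-04 -4.00e-04  0.00e+00]
```

Call:
{"method": "arm_command", "body": {
  "rows": [
    [[0.01, 0.1, 0, 0, 0, 0, -1], [0.03, 0.25, 0, 0, 0, 0, -1], [0.05, 0.42, 0, 0, 0, 0, -1], [0.06, 0.6, 0, 0, 0, 0, -1], [0.08, 0.78, 0, 0, 0, 0, -1], [0.1, 0.95, 0, 0, 0, 0, -1]]
  ]
}}

```text
t: 33.38
eef_pos: [521.7, 188.7, 332.7]
tcp_rot: [3.141, 0.002, 0.08]
ft_force: [0.3, 0.1, -4.2]
opening: 0.566
grip_force: 30.0
```

Call:
{"method": "arm_command", "body": {
  "rows": [
    [[0.02, 0.18, 0, 0, 0, 0, -1], [0.04, 0.36, 0, 0, 0, 0, -1], [0.06, 0.54, 0, 0, 0, 0, -1], [0.08, 0.7, 0, 0, 0, 0, -1], [0.09, 0.79, 0, 0, 0, 0, -1], [0.097, 0.83, 0, 0, 0, 0, -1], [0.097, 0.83, 0, 0, 0, 0, -1], [0.097, 0.83, 0, 0, 0, 0, -1]]
  ]
}}

```text
t: 34.05
eef_pos: [546.2, 68.1, 333.6]
tcp_rot: [-3.141, 0.001, 0.079]
ft_force: [-0.5, -0.4, -4.0]
opening: 0.566
grip_force: 30.0
```

Run:
```python
from h import *
s=state(); print(s['t'],s['opening'],s['eef_pos'],s['ft_force'])
print(row((546.3,67.8,258.6-171),0.08))
```

```text
34.05 0.5660859338837763 [546.16232451  68.07737077 333.58631563] [-0.50470934 -0.4199865  -3.9772069 ]
[ 1.300e-03  2.000e-03  4.999e-01 -0.000e+00  2.000e-04 -1.000e-04]
```

Call:
{"method": "arm_command", "body": {
  "rows": [
    [[0.001, 0, 0.08, 0, 0, 0, -1], [0.001, 0, 0.2, 0, 0, 0, -1], [0.001, 0, 0.32, 0, 0, 0, -1], [0.001, 0, 0.41, 0, 0, 0, -1], [0.001, 0, 0.45, 0, 0, 0, -1], [0.001, 0, 0.465, 0, 0, 0, -1], [0.001, 0, 0.475, 0, 0, 0, -1], [0.001, 0, 0.482, 0, 0, 0, -1], [0.001, 0, 0.488, 0, 0, 0, -1], [0.001, 0, 0.488, 0, 0, 0, -1]]
  ]
}}

```text
t: 34.88
eef_pos: [546.5, 67.9, 261.3]
tcp_rot: [3.141, -0.001, 0.08]
ft_force: [0.4, 0.2, -4.6]
opening: 0.567
grip_force: 30.0
```

Call:
{"method": "arm_command", "body": {
  "rows": [
    [[0, 0, 0.004, 0, 0, 0, -1], [0, 0, 0.008, 0, 0, 0, -1], [0, 0, 0.008, 0, 0, 0, -1], [0, 0, 0.008, 0, 0, 0, -1]]
  ]
}}

```text
t: 35.22
eef_pos: [546.5, 67.7, 259.7]
tcp_rot: [3.141, -0.0, 0.08]
ft_force: [0.3, -0.1, -4.3]
opening: 0.567
grip_force: 30.0
```

Call:
{"method": "arm_command", "body": {
  "rows": [
    [[0, 0, 0.003, 0, 0, 0, -1], [0, 0, 0.006, 0, 0, 0, -1], [0, 0, 0.006, 0, 0, 0, -1], [0, 0, 0.006, 0, 0, 0, -1]]
  ]
}}

```text
t: 35.55
eef_pos: [546.5, 67.8, 258.7]
tcp_rot: [3.142, 0.0, 0.08]
ft_force: [0.9, 0.0, -4.5]
opening: 0.568
grip_force: 30.0
```

Call:
{"method": "arm_command", "body": {
  "rows": [
    [[0, 0, 0.003, 0, 0, 0, -1], [0, 0, 0.006, 0, 0, 0, -1], [0, 0, 0.006, 0, 0, 0, -1], [0, 0, 0.006, 0, 0, 0, -1]]
  ]
}}

```text
t: 35.88
eef_pos: [546.5, 67.7, 258.5]
tcp_rot: [3.141, -0.001, 0.08]
ft_force: [-2.2, -1.7, 5.8]
opening: 0.564
grip_force: 30.0
```

Call:
{"method": "arm_command", "body": {
  "rows": [
    [[0, 0, 0, 0, 0, 0, 0.4], [0, 0, 0, 0, 0, 0, 0.7], [0, 0, 0, 0, 0, 0, 1], [0, 0, 0, 0, 0, 0, 1], [0, 0, 0, 0, 0, 0, 1], [0, 0, 0, 0, 0, 0, 1], [0, 0, -0.05, 0, 0, 0, 1], [0, 0, -0.2, 0, 0, 0, 1], [0, 0, -0.4, 0, 0, 0, 1], [0, 0, -0.6, 0, 0, 0, 1]]
  ]
}}

```text
t: 36.72
eef_pos: [546.4, 67.8, 349.0]
tcp_rot: [-3.142, 0.001, 0.08]
ft_force: [0.9, 0.8, 0.7]
opening: 1.002
grip_force: 0.0
```

Call:
{"method": "arm_command", "body": {
  "rows": [
    [[-0.08, -0.2, -0.05, 0, 0, 0, 1], [-0.18, -0.45, -0.05, 0, 0, 0, 1], [-0.28, -0.7, -0.05, 0, 0, 0, 1], [-0.38, -0.95, -0.05, 0, 0, 0, 1]]
  ]
}}

```text
t: 37.05
eef_pos: [477.3, 206.4, 356.3]
tcp_rot: [-3.141, -0.001, 0.079]
ft_force: [0.7, 0.1, 0.3]
opening: 1.002
grip_force: 0.0
```

Call:
{"method": "arm_command", "body": {
  "rows": [
    [[-0.1, -0.25, 0, 0, 0, 0, 1], [-0.2, -0.5, 0, 0, 0, 0, 1], [-0.3, -0.75, 0, 0, 0, 0, 1], [-0.377, -0.936, 0, 0, 0, 0, 1], [-0.377, -0.936, 0, 0, 0, 0, 1], [-0.377, -0.936, 0, 0, 0, 0, 1]]
  ]
}}

```text
t: 37.55
eef_pos: [409.9, 341.8, 355.8]
tcp_rot: [-3.142, -0.0, 0.083]
ft_force: [-0.2, -1.1, -0.1]
opening: 1.002
grip_force: 0.0
```

Run:
```python
from h import *
s=state(); print(s['t'],s['opening'],s['eef_pos'],s['tcp_rot'])
print(row((410.8,340.7,80)))
```

```text
37.55 1.0016308982006374 [409.87065008 341.84326129 355.76320262] [-3.14157369e+00 -3.78169041e-04  8.28330360e-02]
[ 5.300e-03  8.100e-03  6.984e-01 -0.000e+00 -1.000e-04  0.000e+00]
```

Call:
{"method": "arm_command", "body": {
  "rows": [
    [[0.005, 0.007, 0.1, 0, 0, 0, 1], [0.005, 0.007, 0.25, 0, 0, 0, 1], [0.005, 0.007, 0.42, 0, 0, 0, 1], [0.005, 0.007, 0.58, 0, 0, 0, 1], [0.005, 0.007, 0.66, 0, 0, 0, 1], [0.005, 0.007, 0.695, 0, 0, 0, 1], [0.005, 0.007, 0.695, 0, 0, 0, 1], [0.005, 0.007, 0.695, 0, 0, 0, 1]]
  ]
}}

```text
t: 38.22
eef_pos: [412.2, 339.3, 251.7]
tcp_rot: [-3.141, -0.0, 0.079]
ft_force: [0.2, -0.5, -0.8]
opening: 1.002
grip_force: 0.0
```

Call:
{"method": "arm_command", "body": {
  "rows": [
    [[0, 0, 0, 0, 0, 0, -1], [0, 0, 0, 0, 0, 0, -1], [0, 0, 0, 0, 0, 0, -1], [0, 0, 0, 0, 0, 0, -1], [0, 0, 0, 0, 0, 0, -1], [0, 0, 0, 0, 0, 0, -1], [0, 0, 0, 0, 0, 0, -1], [0, 0, 0, 0, 0, 0, -1], [0, 0, 0, 0, 0, 0, -1]]
  ]
}}

```text
t: 38.97
eef_pos: [411.7, 340.0, 251.4]
tcp_rot: [-3.141, -0.001, 0.08]
ft_force: [-1.0, 3.3, 4.8]
opening: 0.628
grip_force: 30.0
```

Call:
{"method": "arm_command", "body": {
  "rows": [
    [[0, 0, -0.04, 0, 0, 0, -1], [0, 0, -0.12, 0, 0, 0, -1], [0, 0, -0.25, 0, 0, 0, -1], [0, 0, -0.4, 0, 0, 0, -1], [0, 0, -0.55, 0, 0, 0, -1], [0, 0, -0.65, 0, 0, 0, -1], [0, 0, -0.65, 0, 0, 0, -1]]
  ]
}}

```text
t: 39.55
eef_pos: [411.6, 339.6, 351.1]
tcp_rot: [-3.14, -0.003, 0.08]
ft_force: [0.5, 0.3, -4.7]
opening: 0.628
grip_force: 29.9
```

Run:
```python
from h import *
s=state(); print(s['t'],s['opening'],s['eef_pos'],s['ft_force'])
print(row((491.6,-3.7,150),0.08))
```

```text
39.55 0.6278955688060838 [411.63254566 339.64864021 351.11706149] [ 0.50021988  0.26278068 -4.65051793]
[ 3.4820e-01  2.3245e+00  1.9910e-01 -2.0000e-04 -5.0000e-04 -0.0000e+00]
```

Call:
{"method": "arm_command", "body": {
  "rows": [
    [[0.01, 0.1, 0, 0, 0, 0, -1], [0.03, 0.25, 0, 0, 0, 0, -1], [0.06, 0.42, 0, 0, 0, 0, -1], [0.09, 0.6, 0, 0, 0, 0, -1], [0.11, 0.78, 0, 0, 0, 0, -1], [0.14, 0.95, 0, 0, 0, 0, -1]]
  ]
}}

```text
t: 40.05
eef_pos: [443.5, 197.9, 347.3]
tcp_rot: [3.141, 0.003, 0.08]
ft_force: [0.6, 0.1, -4.0]
opening: 0.63
grip_force: 29.9
```

Call:
{"method": "arm_command", "body": {
  "rows": [
    [[0.03, 0.18, 0, 0, 0, 0, -1], [0.06, 0.36, 0, 0, 0, 0, -1], [0.09, 0.54, 0, 0, 0, 0, -1], [0.12, 0.72, 0, 0, 0, 0, -1], [0.14, 0.9, 0, 0, 0, 0, -1]]
  ]
}}

```text
t: 40.47
eef_pos: [475.5, 65.0, 347.4]
tcp_rot: [3.141, 0.002, 0.08]
ft_force: [0.4, 0.3, -4.0]
opening: 0.629
grip_force: 29.9
```

Call:
{"method": "arm_command", "body": {
  "rows": [
    [[0.02, 0.16, 0, 0, 0, 0, -1], [0.04, 0.3, 0, 0, 0, 0, -1], [0.06, 0.42, 0, 0, 0, 0, -1], [0.073, 0.475, 0, 0, 0, 0, -1], [0.073, 0.475, 0, 0, 0, 0, -1], [0.073, 0.475, 0, 0, 0, 0, -1]]
  ]
}}

```text
t: 40.97
eef_pos: [491.9, -3.5, 347.9]
tcp_rot: [-3.141, 0.002, 0.079]
ft_force: [-0.0, 0.4, -4.7]
opening: 0.629
grip_force: 29.9
```

Run:
```python
from h import *
s=state(); print(s['t'],s['opening'],s['eef_pos'],s['ft_force'])
print(row((492.2,-3.7,258.4-171),0.08))
```

```text
40.9667 0.6286824068958139 [491.90962708  -3.54327761 347.8860369 ] [-0.00755669  0.4407763  -4.68682547]
[ 2.800e-03  1.400e-03  5.966e-01 -1.000e-04  3.000e-04 -2.000e-04]
```

Call:
{"method": "arm_command", "body": {
  "rows": [
    [[0.002, 0.001, 0.08, 0, 0, 0, -1], [0.002, 0.001, 0.22, 0, 0, 0, -1], [0.002, 0.001, 0.38, 0, 0, 0, -1], [0.002, 0.001, 0.5, 0, 0, 0, -1], [0.002, 0.001, 0.55, 0, 0, 0, -1], [0.002, 0.001, 0.568, 0, 0, 0, -1], [0.002, 0.001, 0.575, 0, 0, 0, -1], [0.002, 0.001, 0.58, 0, 0, 0, -1], [0.002, 0.001, 0.585, 0, 0, 0, -1], [0.002, 0.001, 0.585, 0, 0, 0, -1]]
  ]
}}

```text
t: 41.8
eef_pos: [492.5, -3.7, 261.5]
tcp_rot: [3.141, -0.001, 0.08]
ft_force: [-0.4, 0.1, -3.7]
opening: 0.627
grip_force: 29.9
```

Call:
{"method": "arm_command", "body": {
  "rows": [
    [[0, 0, 0.004, 0, 0, 0, -1], [0, 0, 0.008, 0, 0, 0, -1], [0, 0, 0.008, 0, 0, 0, -1], [0, 0, 0.008, 0, 0, 0, -1]]
  ]
}}

```text
t: 42.13
eef_pos: [492.5, -3.8, 259.8]
tcp_rot: [3.141, -0.0, 0.08]
ft_force: [0.7, -0.3, -4.8]
opening: 0.628
grip_force: 29.9
```

Call:
{"method": "arm_command", "body": {
  "rows": [
    [[0, 0, 0.003, 0, 0, 0, -1], [0, 0, 0.006, 0, 0, 0, -1], [0, 0, 0.006, 0, 0, 0, -1], [0, 0, 0.006, 0, 0, 0, -1]]
  ]
}}

```text
t: 42.47
eef_pos: [492.5, -3.8, 258.7]
tcp_rot: [3.142, 0.0, 0.08]
ft_force: [-0.7, -0.2, -4.1]
opening: 0.625
grip_force: 29.9
```

Call:
{"method": "arm_command", "body": {
  "rows": [
    [[0, 0, 0.003, 0, 0, 0, -1], [0, 0, 0.006, 0, 0, 0, -1], [0, 0, 0.006, 0, 0, 0, -1], [0, 0, 0.006, 0, 0, 0, -1]]
  ]
}}

```text
t: 42.8
eef_pos: [492.5, -3.8, 258.3]
tcp_rot: [3.141, -0.001, 0.08]
ft_force: [-1.3, 0.5, 5.5]
opening: 0.631
grip_force: 30.0
```

Call:
{"method": "arm_command", "body": {
  "rows": [
    [[0, 0, 0, 0, 0, 0, 0.4], [0, 0, 0, 0, 0, 0, 0.7], [0, 0, 0, 0, 0, 0, 1], [0, 0, 0, 0, 0, 0, 1], [0, 0, 0, 0, 0, 0, 1], [0, 0, 0, 0, 0, 0, 1], [0, 0, -0.05, 0, 0, 0, 1], [0, 0, -0.2, 0, 0, 0, 1], [0, 0, -0.4, 0, 0, 0, 1], [0, 0, -0.65, 0, 0, 0, 1]]
  ]
}}

```text
t: 43.63
eef_pos: [492.2, -3.8, 355.8]
tcp_rot: [-3.141, 0.003, 0.08]
ft_force: [0.4, -0.5, 0.5]
opening: 0.999
grip_force: 0.0
```

Call:
{"method": "arm_command", "body": {
  "rows": [
    [[0.05, -0.15, -0.05, 0, 0, 0, 1], [0.13, -0.35, -0.05, 0, 0, 0, 1], [0.2, -0.57, -0.05, 0, 0, 0, 1], [0.26, -0.75, -0.05, 0, 0, 0, 1]]
  ]
}}

```text
t: 43.97
eef_pos: [522.4, 113.1, 364.0]
tcp_rot: [-3.142, -0.001, 0.079]
ft_force: [1.0, 0.3, -0.1]
opening: 0.998
grip_force: 0.0
```

Call:
{"method": "arm_command", "body": {
  "rows": [
    [[0.08, -0.2, 0, 0, 0, 0, 1], [0.15, -0.4, 0, 0, 0, 0, 1], [0.2, -0.6, 0, 0, 0, 0, 1], [0.26, -0.75, 0, 0, 0, 0, 1]]
  ]
}}

```text
t: 44.3
eef_pos: [552.0, 228.9, 363.4]
tcp_rot: [-3.141, -0.0, 0.081]
ft_force: [0.2, -0.6, -0.4]
opening: 1.0
grip_force: 0.0
```

Call:
{"method": "arm_command", "body": {
  "rows": [
    [[0.08, -0.2, 0, 0, 0, 0, 1], [0.15, -0.4, 0, 0, 0, 0, 1], [0.2, -0.55, 0, 0, 0, 0, 1], [0.239, -0.631, 0, 0, 0, 0, 1], [0.239, -0.631, 0, 0, 0, 0, 1], [0.239, -0.631, 0, 0, 0, 0, 1]]
  ]
}}

```text
t: 44.8
eef_pos: [580.2, 324.1, 362.8]
tcp_rot: [3.141, 0.0, 0.081]
ft_force: [-0.6, 0.0, 0.7]
opening: 1.002
grip_force: 0.0
```

Run:
```python
from h import *
p,d=grab('top','t5'); np.save('pics/t5.npy',d); s=state(); print(s['t'],s['opening'],s['eef_pos'],s['tcp_rot'])
print(row((580.4,323.9,100)))
X=cloud('top',d); roi=np.zeros(d.shape,np.uint8); roi[175:260,228:335]=1
[print('jar',b) for b in blobs('top',((X[...,2]>100)&(X[...,2]<150))*roi,112,200)]
```

```text
44.85 0.9980889337828562 [580.19029983 323.44132468 362.9458825 ] [3.14120435e+00 4.72618073e-04 7.99487794e-02]
[ 1.90e-03 -3.20e-03  6.13e-01  1.00e-04  1.00e-04  0.00e+00]
jar (array([285.1, 235.9]), 630.5, array([491.6,  -5.5]), [array([491.5,  -5.4]), array([56.6, 56.6]), np.float64(0.4)])
jar (array([250.7, 208.4]), 655.0, array([546.8,  64.7]), [array([546.7,  64.6]), array([54.2, 53.8]), np.float64(4.8)])
```

Call:
{"method": "arm_command", "body": {
  "rows": [
    [[0.002, -0.003, 0.1, 0, 0, 0, 1], [0.002, -0.003, 0.25, 0, 0, 0, 1], [0.002, -0.003, 0.4, 0, 0, 0, 1], [0.002, -0.003, 0.53, 0, 0, 0, 1], [0.002, -0.003, 0.59, 0, 0, 0, 1], [0.002, -0.003, 0.612, 0, 0, 0, 1], [0.002, -0.003, 0.612, 0, 0, 0, 1], [0.002, -0.003, 0.612, 0, 0, 0, 1]]
  ]
}}

```text
t: 45.52
eef_pos: [581.0, 324.1, 272.2]
tcp_rot: [-3.141, -0.001, 0.079]
ft_force: [0.2, 0.3, -0.4]
opening: 0.997
grip_force: 0.0
```

Call:
{"method": "arm_command", "body": {
  "rows": [
    [[0, 0, 0, 0, 0, 0, -1], [0, 0, 0, 0, 0, 0, -1], [0, 0, 0, 0, 0, 0, -1], [0, 0, 0, 0, 0, 0, -1], [0, 0, 0, 0, 0, 0, -1], [0, 0, 0, 0, 0, 0, -1], [0, 0, 0, 0, 0, 0, -1], [0, 0, 0, 0, 0, 0, -1], [0, 0, 0, 0, 0, 0, -1]]
  ]
}}

```text
t: 46.27
eef_pos: [580.8, 324.4, 271.0]
tcp_rot: [3.142, 0.0, 0.08]
ft_force: [0.6, 0.3, -0.1]
opening: 0.499
grip_force: 30.0
```

Call:
{"method": "arm_command", "body": {
  "rows": [
    [[0, 0, -0.04, 0, 0, 0, -1], [0, 0, -0.12, 0, 0, 0, -1], [0, 0, -0.25, 0, 0, 0, -1], [0, 0, -0.42, 0, 0, 0, -1], [0, 0, -0.6, 0, 0, 0, -1], [0, 0, -0.78, 0, 0, 0, -1], [0, 0, -0.92, 0, 0, 0, -1], [0, 0, -0.98, 0, 0, 0, -1], [0, 0, -0.98, 0, 0, 0, -1]]
  ]
}}

```text
t: 47.02
eef_pos: [580.5, 324.3, 420.8]
tcp_rot: [-3.14, -0.004, 0.08]
ft_force: [-0.4, -0.1, -3.5]
opening: 0.5
grip_force: 30.0
```

Run:
```python
from h import *
s=state(); print(s['t'],s['opening'],s['eef_pos'],s['ft_force'])
print(row((563,-56.5,245),0.08))
```

```text
47.0167 0.4998079436381668 [580.54837771 324.34471368 420.81170597] [-0.37189792 -0.08232354 -3.52383161]
[-3.1920e-01  2.5216e+00  2.7800e-02 -2.0000e-04 -6.0000e-04 -0.0000e+00]
```

Call:
{"method": "arm_command", "body": {
  "rows": [
    [[-0.01, 0.1, 0, 0, 0, 0, -1], [-0.03, 0.25, 0, 0, 0, 0, -1], [-0.05, 0.42, 0, 0, 0, 0, -1], [-0.07, 0.6, 0, 0, 0, 0, -1], [-0.1, 0.78, 0, 0, 0, 0, -1], [-0.12, 0.95, 0, 0, 0, 0, -1]]
  ]
}}

```text
t: 47.52
eef_pos: [573.5, 179.0, 416.2]
tcp_rot: [3.141, 0.003, 0.08]
ft_force: [1.2, -0.0, -3.1]
opening: 0.501
grip_force: 30.0
```

Call:
{"method": "arm_command", "body": {
  "rows": [
    [[-0.02, 0.18, 0, 0, 0, 0, -1], [-0.05, 0.36, 0, 0, 0, 0, -1], [-0.07, 0.54, 0, 0, 0, 0, -1], [-0.09, 0.72, 0, 0, 0, 0, -1], [-0.11, 0.9, 0, 0, 0, 0, -1]]
  ]
}}

```text
t: 47.93
eef_pos: [567.8, 43.2, 416.4]
tcp_rot: [-3.141, 0.003, 0.08]
ft_force: [1.4, -0.6, -2.6]
opening: 0.502
grip_force: 30.0
```

Call:
{"method": "arm_command", "body": {
  "rows": [
    [[-0.02, 0.18, 0, 0, 0, 0, -1], [-0.04, 0.36, 0, 0, 0, 0, -1], [-0.06, 0.52, 0, 0, 0, 0, -1], [-0.08, 0.63, 0, 0, 0, 0, -1], [-0.089, 0.672, 0, 0, 0, 0, -1], [-0.089, 0.672, 0, 0, 0, 0, -1], [-0.089, 0.672, 0, 0, 0, 0, -1]]
  ]
}}

```text
t: 48.52
eef_pos: [563.0, -56.5, 417.3]
tcp_rot: [-3.141, 0.001, 0.079]
ft_force: [-0.2, -0.0, -3.4]
opening: 0.499
grip_force: 30.0
```

Run:
```python
from h import *
s=state(); print(s['t'],s['opening'],s['eef_pos'],s['ft_force'])
print(row((563.2,-56.5,278-171),0.08))
```

```text
48.5167 0.49890216952147415 [562.97704518 -56.50238994 417.28423513] [-0.23278384 -0.04428185 -3.38252755]
[ 2.800e-03  6.000e-04  9.286e-01 -1.000e-04  2.000e-04 -1.000e-04]
```

Call:
{"method": "arm_command", "body": {
  "rows": [
    [[0.001, 0, 0.08, 0, 0, 0, -1], [0.001, 0, 0.25, 0, 0, 0, -1], [0.001, 0, 0.45, 0, 0, 0, -1], [0.001, 0, 0.65, 0, 0, 0, -1], [0.001, 0, 0.79, 0, 0, 0, -1], [0.001, 0, 0.87, 0, 0, 0, -1], [0.001, 0, 0.9, 0, 0, 0, -1], [0.001, 0, 0.91, 0, 0, 0, -1], [0.001, 0, 0.917, 0, 0, 0, -1], [0.001, 0, 0.917, 0, 0, 0, -1]]
  ]
}}

```text
t: 49.35
eef_pos: [563.5, -56.2, 281.3]
tcp_rot: [3.141, -0.001, 0.08]
ft_force: [0.3, 0.1, -2.5]
opening: 0.499
grip_force: 30.0
```

Call:
{"method": "arm_command", "body": {
  "rows": [
    [[0, 0, 0.004, 0, 0, 0, -1], [0, 0, 0.008, 0, 0, 0, -1], [0, 0, 0.008, 0, 0, 0, -1], [0, 0, 0.008, 0, 0, 0, -1]]
  ]
}}

```text
t: 49.68
eef_pos: [563.3, -56.6, 279.6]
tcp_rot: [3.141, -0.0, 0.08]
ft_force: [-0.6, 0.6, -2.9]
opening: 0.502
grip_force: 30.0
```

Call:
{"method": "arm_command", "body": {
  "rows": [
    [[0, 0, 0.003, 0, 0, 0, -1], [0, 0, 0.006, 0, 0, 0, -1], [0, 0, 0.006, 0, 0, 0, -1], [0, 0, 0.006, 0, 0, 0, -1]]
  ]
}}

```text
t: 50.02
eef_pos: [563.4, -56.6, 278.4]
tcp_rot: [3.142, 0.0, 0.08]
ft_force: [0.6, -0.3, -3.6]
opening: 0.499
grip_force: 30.0
```

Call:
{"method": "arm_command", "body": {
  "rows": [
    [[0, 0, 0.003, 0, 0, 0, -1], [0, 0, 0.006, 0, 0, 0, -1], [0, 0, 0.006, 0, 0, 0, -1], [0, 0, 0.006, 0, 0, 0, -1]]
  ]
}}

```text
t: 50.35
eef_pos: [563.4, -56.5, 277.9]
tcp_rot: [3.141, -0.001, 0.08]
ft_force: [-1.0, -0.1, 4.8]
opening: 0.498
grip_force: 30.0
```

Call:
{"method": "arm_command", "body": {
  "rows": [
    [[0, 0, 0, 0, 0, 0, 0.4], [0, 0, 0, 0, 0, 0, 0.7], [0, 0, 0, 0, 0, 0, 1], [0, 0, 0, 0, 0, 0, 1], [0, 0, 0, 0, 0, 0, 1], [0, 0, 0, 0, 0, 0, 1], [0, 0, -0.05, 0, 0, 0, 1], [0, 0, -0.2, 0, 0, 0, 1], [0, 0, -0.45, 0, 0, 0, 1], [0, 0, -0.7, 0, 0, 0, 1]]
  ]
}}

```text
t: 51.18
eef_pos: [563.2, -56.5, 383.6]
tcp_rot: [-3.141, 0.002, 0.08]
ft_force: [0.8, -0.1, 0.3]
opening: 0.998
grip_force: 0.0
```

Call:
{"method": "arm_command", "body": {
  "rows": [
    [[-0.1, 0.2, -0.1, 0, 0, 0, 1], [-0.2, 0.45, -0.15, 0, 0, 0, 1], [-0.35, 0.7, -0.15, 0, 0, 0, 1], [-0.5, 0.95, -0.15, 0, 0, 0, 1], [-0.5, 0.95, -0.15, 0, 0, 0, 1]]
  ]
}}

```text
t: 51.6
eef_pos: [497.6, -208.7, 405.9]
tcp_rot: [3.14, -0.0, 0.076]
ft_force: [0.4, -0.4, 0.6]
opening: 1.0
grip_force: 0.0
```

Call:
{"method": "arm_command", "body": {
  "rows": [
    [[-0.1, 0.2, 0, 0, 0, 0, 1], [-0.2, 0.45, 0, 0, 0, 0, 1], [-0.35, 0.7, 0, 0, 0, 0, 1], [-0.5, 0.9, 0, 0, 0, 0, 1], [-0.5, 0.9, 0, 0, 0, 0, 1], [-0.5, 0.9, 0, 0, 0, 0, 1]]
  ]
}}

```text
t: 52.1
eef_pos: [435.0, -346.4, 405.3]
tcp_rot: [3.142, -0.0, 0.076]
ft_force: [0.2, 0.8, -0.5]
opening: 0.999
grip_force: 0.0
```

Run:
```python
from h import *
p,d=grab('top','t6'); np.save('pics/t6.npy',d); s=state(); print(s['t'],s['opening'],s['eef_pos'],s['tcp_rot'])
X=cloud('top',d); roi=np.zeros(d.shape,np.uint8); roi[175:260,228:335]=1
for z in(112,132):[print('jar',b) for b in blobs('top',((X[...,2]>100)&(X[...,2]<150))*roi,z,200)]
q,_=grab('scene','s6')
for n,(im,a) in {'a':(p,(130,310,80,360)),'b':(q,(120,300,80,400))}.items():
    c=im[a[0]:a[1],a[2]:a[3],::-1]; cv2.imwrite(f'pics/f6{n}.png',cv2.resize(c,None,fx=2.5,fy=2.5,interpolation=cv2.INTER_CUBIC))
```

```text
52.15 1.0037868521518976 [ 435.63741888 -345.29557512  405.31557435] [-3.14150604e+00 -1.42557980e-04  7.80833168e-02]
jar (array([285.1, 235.9]), 631.5, array([491.6,  -5.5]), [array([491.5,  -5.4]), array([56.6, 56.6]), np.float64(0.4)])
jar (array([250.7, 208.5]), 656.0, array([546.8,  64.6]), [array([546.8,  64.5]), array([54.1, 53.8]), np.float64(4.6)])
jar (array([311.9, 200.3]), 432.0, array([564.4, -59.4]), [array([564. , -59.4]), array([47.5, 49.7]), np.float64(71.9)])
jar (array([285.1, 235.9]), 631.5, array([491.1,  -5.5]), [array([490.9,  -5.4]), array([55.5, 55.6]), np.float64(0.4)])
jar (array([250.7, 208.5]), 656.0, array([545.2,  63.2]), [array([545.2,  63.2]), array([53.1, 52.8]), np.float64(4.6)])
jar (array([311.9, 200.3]), 432.0, array([562.4, -58.4]), [array([562.1, -58.4]), array([46.6, 48.7]), np.float64(71.9)])
```

View pics/f6a.png

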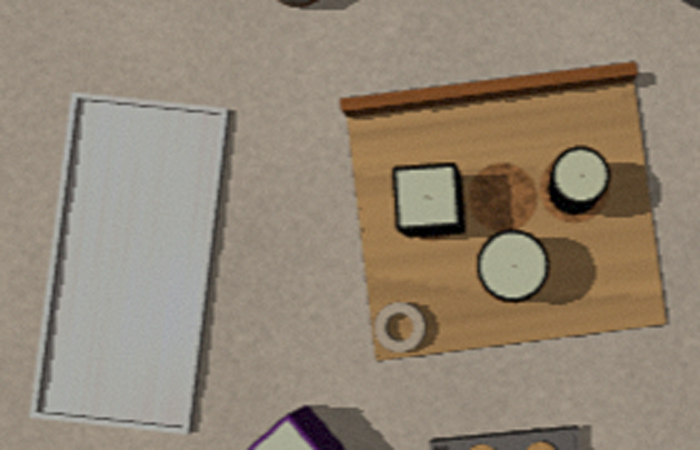

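View pics/f6b.png

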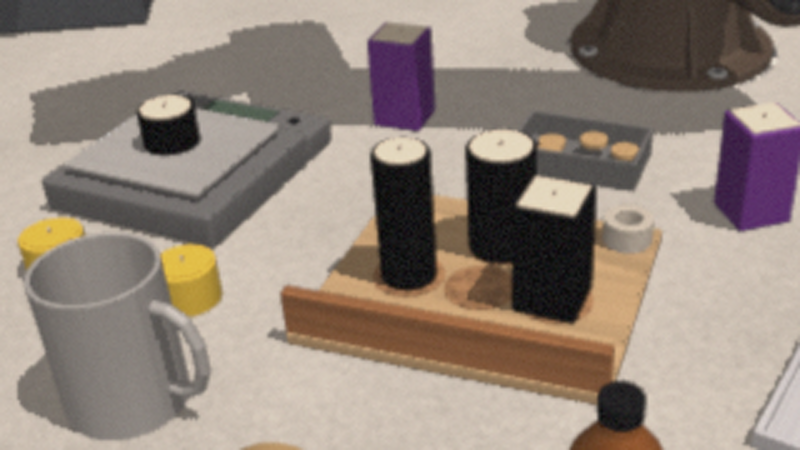

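The top crop shows the jars back at (428,197), (513,265) and (580,180), each covering its own mark to within about 3 mm. The scene crop shows all of them upright and the tin upright mid-pan at (168,125). The label roll, jug and bottle are where they were, and the arm is clear.

```bash
python3 -c "
from cell import *
print(job_done())"
```

```text
the job is handed in; nothing more can be done
None
```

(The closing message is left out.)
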